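Clear the watchmaker's bench for the night

ROBOT

A 7-joint arm with a two-finger parallel gripper is mounted at the origin on the work surface. World frame = base frame: x ahead of the robot, y to its left, z up, the work surface at z = 0. Lengths are in m, angles in rad, forces in N, time in s.
With the tool pointing down it reaches from about 0.4 to 0.85 m from the base axis. Payload 4.5 kg.
Tool frame: the origin (TCP) lies between the finger pads; the fingertips stand r.tip_reach ahead of it and the grasp point (between the pads) lies 3 mm ahead of it (r.tip_reach is the distance from the TCP to the fingertips, in m); z points along the fingers, y is the line along which they close (so a half turn about z gives the same grasp; the last joint's range is limited). The gripper opens to 88 mm and grips with 3 to 60 N. Pads are 18 mm wide; open, the fingers measure 123 mm over their backs; the gripper's body (75 mm by 187 mm) begins 45 mm behind the grasp point.
Start: joints at [-1.138, 0.689, -0.195, 1.565, 0.157, 0.902, -0.215], TCP at [0.243, 0.576, 0.261] pointing down, gripper open.
Joint ranges: [-3.01, 3.01], [-0.46, 2.08], [-1.47, 1.51], [0.13, 2.56], [-1, 4.14], [0.04, 2.09], [-2.66, 2.66]. Speed limits (rad/s): [2.57, 2.57, 3.14, 3.14, 3.14, 3.14, 3.14].

INTERFACE

Orientations are given as a unit quaternion [x, y, z, w].
In Python, from plant import r gives the robot as it stands.
- The arm moves only by the tool step_arm, never from a script. Its argument "motion" is a list of rows, each an object with "dp": the shift along the tool's x, y, z in mm, a list of three; "twist": the turn, a rotation vector about the tool's x, y, z in rad, a list of three; "hand": the opening, from -1 (shut) to 1 (fully open). In form: [{"dp": [dx, dy, dz], "twist": [rx, ry, rz], "hand": hand}, ...]. A call has 1 to 5 rows; each row is the pose to reach, as a shift and turn from the pose commanded when the call began, along the tool's axes at that moment; what a row does not reach only later rows make up. A row lasts 1/8 s, in which the tool goes at most 62.5 mm and 10.7 degrees, less where a joint would pass 70% of its speed; a pose out of reach is approached as far as the arm can. A call with a gripper value outside its range is refused whole. The fingers move at their own pace and stop on an object; "force" is the grip in N (left out, the last holds). Time passes only in rows, so rows that repeat a pose let the fingers close. It gives the time, the measured TCP pose, the force, the opening and the grip force at its end, in the units of the state.
- r.get_state(): the state, without advancing time (a new reading comes with each control period).
- r.snapshot(name): name is "scene" or "top" or "wrist"; returns a dict with "pixels" (400x640x3 uint8, red, green, blue), "depth" (400x640 float32, m along the optical axis (not along the pixel's ray), 0 where there is no reading), "fx", "fy", "cx", "cy" (pixels), "xyz" and "orientation" of the camera in the world; the wrist camera has in their place "mount" (4x4, takes a point from camera to tool coordinates, whose origin is the TCP and whose axes are the flange's). Camera axes: x right, y down, z forward; pixel columns grow to the right and rows downward; lengths in m; the calibration is good to about 2 mm. The wrist camera is an equidistant fisheye: a pixel r from the principal point sees the ray r / f radians off the axis. A picture is of the moment at which its call begins: read the wrist's pose just before it.
- r.finish_job(): hands the job in; it is judged then, once.
Trained networks look in the newest picture that a camera, given by its name, has taken for a name from the list of things; names that differ only in an ending like _2 or _b are one class to them, and where a whole thing is asked for, a point or a joint stands for the part that bears it (a point fixed in the world has none). Each returns a list of dicts, best first, with "score" (0 to 1); they miss things now and then, are a little off and sometimes report something else, mostly with a low value. They report only what shows in the picture. A call takes as long as a camera call.
- r.search_frame(camera, thing): "at" ([x, y, z] in m, in the coordinates of the camera as it stood for that picture, good to about 4 mm: the middle of the surface that is visible of it).
The state is a dict: "clock": time; "q": joint angles; "qd": joint speeds; "joint_torque": joint torques, N m; "tool_pos": TCP position; "eef_rot": TCP orientation; "contact_force": force on the tool from outside, world axes, zero at the start; "moment": the same for the moment, N m; "opening": opening from 0.0 (shut) to 1.0 (fully open); "finger_force": force on a finger pad.
Only numpy, scipy, OpenCV 4.12 (cv2) and the standard library are available. Lean on these libraries where they do the work, as an engineer would, in place of code of your own. Each camera call takes 0.05 s, during which the arm holds its last target. There are 200 camera calls.

TASK

Clear the watchmaker's bench for the night: open the drawer, lay every brass clock movement that is out on the bench flat and right way up on the drawer's floor, side by side, and then push the drawer fully shut. Also turn the square glass dust cover, which stands mouth up, over and stand it mouth down flat on the bench over the watch movement in its round holder, without shifting the holder. The movements and the glass are delicate: grip them no harder than 35 N, set them down lightly instead of dropping them or bearing down on them, do not press the cover against the watch, and leave the screwdriver block, oil jar and loupe alone.

Things in the scene. Friction and masses are not known exactly. Their poses are not given: they have to be found in the camera images.
- movement0: Serviced brass clock movement lying flat: a block 66 x 40 x 32 mm (x, y, z), 0.22 kg, two brass plates with wheels between them and a red dot on the top plate towards +x. Origin: centre of the underside, z up, x along the 66 mm side. Between two and four of them lie on the bench; the others are absent. Delicate: grip with at most 35 N.
- movement1: Serviced brass clock movement lying flat: a block 66 x 40 x 32 mm (x, y, z), 0.22 kg, two brass plates with wheels between them and a red dot on the top plate towards +x. Origin: centre of the underside, z up, x along the 66 mm side. Between two and four of them lie on the bench; the others are absent. Delicate: grip with at most 35 N.
- movement2: Serviced brass clock movement lying flat: a block 66 x 40 x 32 mm (x, y, z), 0.22 kg, two brass plates with wheels between them and a red dot on the top plate towards +x. Origin: centre of the underside, z up, x along the 66 mm side. Between two and four of them lie on the bench; the others are absent. Delicate: grip with at most 35 N.
- movement3: Serviced brass clock movement lying flat: a block 66 x 40 x 32 mm (x, y, z), 0.22 kg, two brass plates with wheels between them and a red dot on the top plate towards +x. Origin: centre of the underside, z up, x along the 66 mm side. Between two and four of them lie on the bench; the others are absent. Delicate: grip with at most 35 N.
- cover: Square greenish glass dust cover, an open box with a black band round its mouth: outside 54 x 54 x 66 mm tall, walls and closed end 4 mm, hollow 46 x 46 x 62 mm, 0.16 kg. Origin: centre of the outside of the closed end; z points towards the mouth; x, y square to the side faces. Starts mouth up on the bench; also lies stably on a side. Grip with at most 35 N.
- cover_mouth (a point): Centre of the dust cover's mouth (plane of the rim), 66 mm from the cover's origin along its z; axes as the cover's.
- watch: Watch movement in its dark round steel holder, pale face with brass wheels on top: 34 mm diameter, 29 mm tall over all, 0.30 kg, standing loose on the bench. Origin: centre of the underside, z up. It stays where it is and is to be covered.
- unit_drawer0 (a joint): Drawer of the low wooden drawer unit (260 deep, 370 wide, 90 mm high, fixed to the bench, front facing the robot): 0 shut, 0.18 m fully open, sliding out towards the robot along -x of drawer_floor, with about 1 N of friction; it stays where it is left. It starts shut or slightly ajar.
- unit_drawer0_handle (a point): Middle of the drawer's brass bar handle: a level round bar 11 mm thick, 120 mm long, parallel to the drawer front (along the drawer's y), 35 mm before the front's face and 52 mm above the bench; the front's top edge is about 78 mm, the unit's top 90 mm above the bench. Moves with the drawer.
- drawer_floor (a point): Middle of the front edge of the drawer's inner floor (just behind the drawer front), 22 mm above the bench, moving with the drawer; x points into the unit, y left, z up. The floor reaches x = 0 to 0.215 and y = -0.164 to 0.164 m, within walls 46 mm high. With the drawer open by d metres the floor up to x = d - 0.006 is free from above; the rest is under the unit's top.
- screwdriver_block: Wooden block 70 x 130 x 40 mm with five upright screwdrivers, 135 mm tall in all. Origin: centre of the underside. Bystander: leave it where it is.
- oil_jar: Amber glass oil jar with a red cap, 44 mm diameter, 55 mm tall. Origin: centre of the underside. Bystander: leave it where it is.
- loupe: Black watchmaker's loupe, 38 mm diameter, 35 mm tall. Origin: centre of the underside. Bystander: leave it where it is.

How it is judged:
On the way, in this order (a step that is already met when the one before it is completed fails the run):
1. the drawer is drawn open (value of joint unit_drawer0 above 0.1 m), for 0.2 s.
2. every movement that is present lies flat in the drawer (x of movement0 in the frame of drawer_floor between 0 and 0.215 m and y of movement0 in the frame of drawer_floor between -0.16 and 0.16 m and z of movement0 in the frame of drawer_floor between -0.01 and 0.008 m and angle between each of movement0, movement1, movement2, movement3's own z axis and vertical below 0.15 rad and x of movement1 in the frame of drawer_floor between 0 and 0.215 m and y of movement1 in the frame of drawer_floor between -0.16 and 0.16 m and z of movement1 in the frame of drawer_floor between -0.01 and 0.008 m and x of movement2 in the frame of drawer_floor between 0 and 0.215 m and y of movement2 in the frame of drawer_floor between -0.16 and 0.16 m and z of movement2 in the frame of drawer_floor between -0.01 and 0.008 m and x of movement3 in the frame of drawer_floor between 0 and 0.215 m and y of movement3 in the frame of drawer_floor between -0.16 and 0.16 m and z of movement3 in the frame of drawer_floor between -0.01 and 0.008 m), for 0.2 s.
3. the drawer is pushed shut (value of joint unit_drawer0 below 0.006 m), for 0.2 s.
At the end, for the whole second after the job is handed in: Every movement present lies flat (within 9 degrees, right way up) on the drawer floor, the drawer is shut to within 6 mm, the dust cover stands mouth down, its rim on the bench (within 5 mm, 6 degrees), its middle within 12 mm of the watch movement's, and the cover is at rest (all of step 2 and value of joint unit_drawer0 below 0.006 m and angle between cover's own z axis and vertical above 3.04 rad and horizontal distance between cover_mouth and watch below 0.012 m and height (world z) of cover_mouth below 0.005 m and linear speed of cover below 0.02 m/s); the robot touches nothing.
It fails at once if the fingers or arm press on a clock movement or the glass cover with more than 85 N in all (both fingers added: a grip of 35 N makes about 70 N) (contact force between any of the fingers, the arm and movement0 above 85 N or contact force between any of the fingers, the arm and movement1 above 85 N or contact force between any of the fingers, the arm and movement2 above 85 N or contact force between any of the fingers, the arm and movement3 above 85 N or contact force between any of the fingers, the arm and cover above 85 N).
It fails at once if a clock movement or the cover is dropped (falls freely from about 5 cm or more) ((linear speed of movement0 above 1 m/s and contact force between the fingers and movement0 below 0.1 N) or (linear speed of movement1 above 1 m/s and contact force between the fingers and movement1 below 0.1 N) or (linear speed of movement2 above 1 m/s and contact force between the fingers and movement2 below 0.1 N) or (linear speed of movement3 above 1 m/s and contact force between the fingers and movement3 below 0.1 N) or (linear speed of cover above 1 m/s and contact force between the fingers and cover below 0.1 N)).
It fails at once if the cover is pressed against the watch movement with more than 10 N (contact force between cover and watch above 10 N).
It fails at once if the watch movement's holder is shifted more than 20 mm (distance of watch from where it was at the start of the episode above 0.02 m).
It fails at once if the screwdriver block, oil jar or loupe is moved more than 30 mm (distance of any of screwdriver_block, oil_jar, loupe from where it was at the start of the episode above 0.03 m).
Of movement0, movement1, movement2, movement3 only 2 to 4 are there at a start; the rules pass over those that are not, and their reading is None.
At some moment in a run one of movement0, movement1, movement2, movement3 may be knocked a few centimetres aside while the robot is not near it.
It also fails if it takes over 210 s, if anything falls off the work surface, if the arm or the gripper's body presses on something with over 40 N, if the wrist force passes 120 N, or if a joint passes its speed limit or range.

## Working session

There is one attempt and no reset: what is moved stays moved. The work goes in short steps, Python scripts to look and compute and a tool call to move; the robot and the scene stay as the last step left them, time stands still between calls to the robot, and variables do not carry over. Pictures are saved under pics/ and viewed, at most 14 in all, crops included, and the job is handed in when it is done.

Besides the shell and the picture viewer there is one more tool, called after "Emit:" as name(argument=value, ...) on one line, values as JSON. step_arm: Moves the arm, as the interface text tells. Its arguments: {"type":"object","properties":{"motion":{"type":"array"},"force":{"type":"number"}},"required":["motion"]}

```bash
ls; mkdir -p pics; cat > h.py <<'E'
import numpy as np, cv2
from scipy.spatial.transform import Rotation as R
from plant import r
def T(s):
    M=np.eye(4);M[:3,:3]=R.from_quat(s["eef_rot"]).as_matrix();M[:3,3]=s["tool_pos"];return M
def snap(n,save=None):
    s=r.get_state();d=r.snapshot(n)
    if n=="wrist": d["M"]=T(s)@np.array(d["mount"])
    else:
        M=np.eye(4);M[:3,:3]=R.from_quat(d["orientation"]).as_matrix();M[:3,3]=d["xyz"];d["M"]=M
    if save: cv2.imwrite(f"pics/{save}.png",d["pixels"][:,:,::-1])
    return d
def find(d,n,thing):
    return [(round(x["score"],2),np.round((d["M"]@np.append(x["at"],1))[:3],4)) for x in r.search_frame(n,thing)]
def cloud(d): # pinhole cameras
    v,u=np.mgrid[:400,:640];z=d["depth"]
    P=np.stack([(u-d["cx"])/d["fx"]*z,(v-d["cy"])/d["fy"]*z,z],-1)
    return P@d["M"][:3,:3].T+d["M"][:3,3]
E
python3 - <<'E'
from h import *
for n in("top","scene"):
    d=snap(n,n+"0"); print(n,d["fx"],d["xyz"])
    for t in["movement0","cover","watch","unit_drawer0_handle","drawer_floor","screwdriver_block","oil_jar","loupe"]:
        print(t,find(d,n,t))
s=r.get_state();print(s,r.tip_reach)
E
```

```text
pics
top 369.28629949464516 [ 0.4121216  -0.03700575  0.90832672]
movement0 [(0.85, array([ 0.596 , -0.0657,  0.0312])), (0.82, array([ 0.4775, -0.0633,  0.0329])), (0.58, array([ 0.4502, -0.1813,  0.0292])), (0.28, array([ 0.7499, -0.0432,  0.0376]))]
cover [(0.6, array([ 0.4602, -0.3444,  0.0365]))]
watch [(0.77, array([ 0.6068, -0.325 ,  0.0297]))]
unit_drawer0_handle [(0.83, array([0.6211, 0.2315, 0.0561]))]
drawer_floor [(0.92, array([0.6204, 0.2302, 0.0511]))]
screwdriver_block [(0.77, array([ 0.7507, -0.0456,  0.0346]))]
oil_jar [(0.69, array([ 0.7435, -0.1654,  0.0554]))]
loupe [(0.68, array([ 0.3584, -0.122 ,  0.0291]))]
scene 471.6065540280041 [ 1.30190847 -0.05458734  0.79236809]
movement0 [(0.92, array([ 0.4672, -0.1814,  0.0279])), (0.88, array([ 0.4877, -0.0693,  0.0248])), (0.65, array([ 0.6142, -0.0622,  0.0305]))]
cover [(0.95, array([ 0.4788, -0.3374,  0.0437]))]
watch [(0.48, array([ 0.6229, -0.3308,  0.0279]))]
unit_drawer0_handle [(0.84, array([0.6207, 0.2285, 0.0743])), (0.4, array([ 0.6133, -0.0655,  0.0296]))]
drawer_floor [(0.89, array([0.6256, 0.2264, 0.0778
[... 258 characters left out ...]
8908968, -0.19462954,  1.56528629,  0.15729223,
        0.90249066, -0.215115  ]), 'qd': array([ 2.18497065e-04,  2.76769891e-04,  1.89764145e-03,  2.75900228e-04,
       -3.87430022e-05, -4.09609052e-04, -2.82462782e-04]), 'joint_torque': array([-5.57208950e-04, -5.27481437e+01, -1.26701295e+00, -1.53754735e+01,
       -5.18803450e-02, -9.05469442e-04,  6.86046548e-06]), 'tool_pos': array([0.24267102, 0.57599884, 0.26075357]), 'eef_rot': array([ 1.98073004e-01,  9.80187269e-01,  5.68102332e-05, -8.69986365e-06]), 'contact_force': array([ 0.17122238, -0.27611571, -0.0332548 ]), 'moment': array([ 0.03002683, -0.03987785, -0.01054447]), 'finger_force': 0.0, 'opening': 0.9990165609530631} 0.022
```

View pics/top0.png

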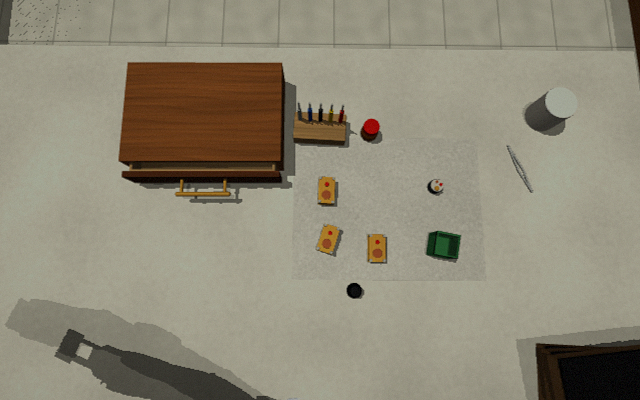

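View pics/scene0.png

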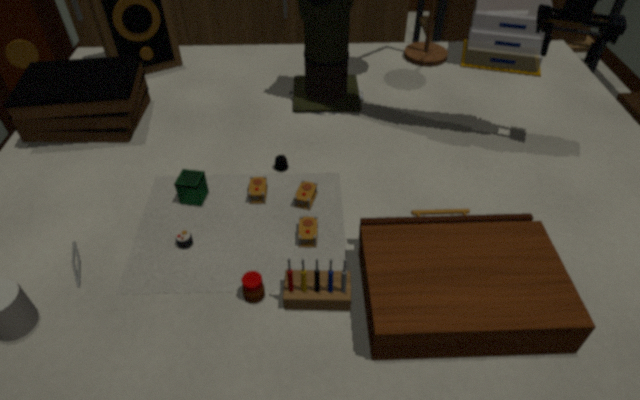

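Top view: three movements at (327,190), (329,239), (377,248); the cover is at (444,245) mouth up, the watch at (436,186), the handle bar at (203,193). The drawer is slightly ajar. The scene view agrees. Next I measure poses from depth and colour.

```bash
cat > seg.py <<'E'
from h import *
d=snap("top");P=cloud(d);px=d["pixels"].astype(int);hsv=cv2.cvtColor(d["pixels"],cv2.COLOR_RGB2HSV)
z=P[...,2]
def rect(m,name,zz=None):
    n,l,st,c=cv2.connectedComponentsWithStats(m.astype(np.uint8))
    for i in range(1,n):
        if st[i,4]<40: continue
        mm=l==i;h=np.median(z[mm]) if zz is None else zz
        v,u=np.nonzero(mm)
        # rays to plane h
        ray=np.stack([(u-d["cx"])/d["fx"],(v-d["cy"])/d["fy"],np.ones(len(u))],-1)@d["M"][:3,:3].T
        X=d["M"][:3,3]+ray*((h-d["M"][2,3])/ray[:,2])[:,None]
        (cx,cy),(w,hh),a=cv2.minAreaRect((X[:,:2]*1000).astype(np.float32))
        print(name,st[i,4],"px",c[i].round(),"mean",X.mean(0).round(4),"rect",round(cx,1),round(cy,1),round(w,1),round(hh,1),round(a,1),"z",round(float(np.median(z[mm])),4))
if __name__=="__main__":
    win=(P[...,0]>.3)&(P[...,0]<.7)&(P[...,1]<.02)&(P[...,1]>-.4)
    rect((z>.024)&win&(abs(z-.032)<.009)&(hsv[...,1]>120)&(hsv[...,0]<28),"mov",.032)
    rect((z>.004)&win,"any")
    rect((z>.05)&win,"high")
    hw=(P[...,0]>.5)&(P[...,1]>.02)
    rect((z>.03)&hw&(z<.068)&(P[...,0]<.68),"handle?")
    rect((z>.07)&hw&(z<.083),"front?")
    rect((z>.083)&hw,"unit")
    # red dots
    rect(win&((hsv[...,0]<6)|(hsv[...,0]>174))&(hsv[...,1]>170)&(z<.045)&(z>.02),"red")
E
sed -i 's/<40: continue/<6: continue/' seg.py
python3 seg.py
```

```text
mov 397 px [326. 190.] mean [ 0.5945 -0.0609  0.032 ] rect 594.2 -60.8 38.8 64.5 89.9 z 0.0299
mov 8 px [440. 184.] mean [ 0.611  -0.3399  0.032 ] rect 611.0 -339.9 5.1 5.4 44.3 z 0.0282
mov 16 px [436. 188.] mean [ 0.6009 -0.3296  0.032 ] rect 600.9 -329.6 7.3 10.1 87.2 z 0.0269
mov 413 px [328. 239.] mean [ 0.4768 -0.065   0.032 ] rect 476.8 -65.1 38.2 64.4 71.8 z 0.0297
mov 442 px [376. 248.] mean [ 0.4561 -0.1794  0.032 ] rect 455.7 -179.3 38.0 65.7 89.0 z 0.0295
any 453 px [326. 190.] mean [ 0.594  -0.0604  0.0299] rect 594.2 -60.3 39.9 70.7 87.4 z 0.0299
any 190 px [435. 186.] mean [ 0.6074 -0.3277  0.0257] rect 607.3 -327.3 35.1 37.8 0.4 z 0.0257
any 470 px [327. 239.] mean [ 0.4768 -0.0644  0.0298] rect 476.8 -63.5 41.3 66.0 71.8 z 0.0298
any 685 px [443. 245.] mean [ 0.4632 -0.3346  0.0433] rect 462.9 -334.6 76.7 62.8 77.7 z 0.0433
any 486 px [376. 248.] mean [ 0.456  -0.1793  0.0296] rect 456.0 -178.3 40.5 65.9 88.6 z 0.0296
any 187 px [353. 290.] mean [ 0.3574 -0.1245  0.0332] rect 357.8 -124.3 33.8 32.5 45.5 z 0.0332
high 287 px [446. 244.] mean [ 0.4627 -0.3347  0.0643] 
[... 1379 characters left out ...]
 0.0762] rect 794.6 48.7 66.3 0.0 1.3 z 0.0762
front? 174 px [204. 162.] mean [0.6492 0.2243 0.0781] rect 647.6 232.0 23.7 370.3 3.8 z 0.0781
front? 1107 px [200. 174.] mean [0.6204 0.2317 0.0767] rect 621.5 231.3 16.7 364.2 0.4 z 0.0767
unit 15651 px [201. 112.] mean [0.7667 0.2335 0.0896] rect 770.6 233.1 245.9 370.8 0.5 z 0.0896
red 11 px [327. 184.] mean [ 0.6103 -0.0624  0.0307] rect 610.4 -62.1 6.9 7.1 45.9 z 0.0307
red 6 px [440. 184.] mean [ 0.6118 -0.3411  0.0284] rect 611.8 -341.1 2.5 5.2 87.1 z 0.0284
red 10 px [330. 232.] mean [ 0.4911 -0.0701  0.0313] rect 491.1 -70.6 7.1 4.8 0.0 z 0.0313
red 9 px [377. 242.] mean [ 0.4701 -0.1823  0.0309] rect 469.9 -182.6 6.6 5.1 44.7 z 0.0309
```

```bash
cat >> h.py <<'E'
def rot(az,beta=0.,axis_y=None):
    """tool orientation: closing axis y at azimuth az (deg); tilt beta (deg) from straight down, rotating tool about its y so z leans to horizontal dir az-90 +... (see down x)"""
    a=np.radians(az);y=np.array([np.cos(a),np.sin(a),0]);z=np.array([0,0,-1.]);x=np.cross(y,z)
    M=np.stack([x,y,z],1)
    return M@R.from_rotvec([0,np.radians(beta),0]).as_matrix()
def go(p,M=None,s=None):
    s=s or r.get_state();C=T(s);M=C[:3,:3] if M is None else M
    dp=C[:3,:3].T@(np.array(p)-C[:3,3])*1000;tw=R.from_matrix(C[:3,:3].T@M).as_rotvec()
    print("dp",dp.round(1),"twist",tw.round(3),"n",np.ceil(max(np.linalg.norm(dp)/62.5,np.degrees(np.linalg.norm(tw))/10.7)))
def goR(p,az,beta=0):
    """pick the half turn nearest"""
    C=T(r.get_state())[:3,:3]
    for k in(0,180):
        M=rot(az+k,-beta if k else beta)
        print("alt",k,end=" ");go(p,M)
def show():
    s=r.get_state();M=T(s)
    print("t",round(s["clock"],2),"p",s["tool_pos"].round(4),"x",M[:3,0].round(3),"y",M[:3,1].round(3),"z",M[:3,2].round(3),"op",round(s["opening"],3),"ff",round(s["finger_force"],1),"F",s["contact_force"].round(1),"q",s["q"].round(2))
E
python3 - <<'E'
from seg import *
v,u=np.mgrid[:400,:640]
m=(u>185)&(u<222)&(v>186)&(v<202)&(z>.045)
print(np.median(P[m],0),P[m].min(0),P[m].max(0),m.sum())
m=(u>170)&(u<236)&(v>190)&(v<198)&(z>.045);print(np.percentile(P[m][:,1],[1,99]))
goR([.577,.23,.2],0)
E
```

```text
[0.57718744 0.2275121  0.05562143] [0.57244557 0.18580685 0.04833032] [0.58311535 0.269343   0.06130448] 180
[0.12476007 0.2932016 ]
alt 0 dp [-442.5 -189.    60.7] twist [ 0.    -0.     1.172] n 8.0
alt 180 dp [-442.5 -189.    60.7] twist [ 0.    0.   -1.97] n 11.0
```

Emit:
step_arm(motion=[{"dp":[-60,-25,8],"twist":[0,0,0.17],"hand":-0.5},{"dp":[-115,-50,16],"twist":[0,0,0.35],"hand":-0.5},{"dp":[-170,-75,24],"twist":[0,0,0.52],"hand":-0.5},{"dp":[-225,-100,32],"twist":[0,0,0.7],"hand":-0.5},{"dp":[-280,-125,40],"twist":[0,0,0.87],"hand":-0.5}])

```text
clock: 1.62
tool_pos: [0.4534, 0.3508, 0.2207]
eef_rot: [0.595, 0.804, 0.0, 0.0]
contact_force: [1.1, 1.0, 0.1]
opening: 0.452
finger_force: 0.0
```

```bash
python3 - <<'E'
from h import *
show();goR([.577,.229,.13],0)
E
```

```text
t 1.62 p [0.4534 0.3508 0.2207] x [-0.292  0.956  0.001] y [0.956 0.292 0.001] z [ 0.001  0.001 -1.   ] op 0.452 ff 0.0 F [1.1 1.  0.1] q [-0.75  0.67  0.02  1.77 -0.02  0.7  -0.43]
alt 0 dp [-152.7   82.5   90.7] twist [ 0.001 -0.001  0.297] n 4.0
alt 180 dp [-152.7   82.5   90.7] twist [ 1.000e-03  1.000e-03 -2.845e+00] n 16.0
```

Emit:
step_arm(motion=[{"dp":[-50,27,30],"twist":[0,0,0.1],"hand":-0.45},{"dp":[-100,55,60],"twist":[0,0,0.2],"hand":-0.45},{"dp":[-153,82,90],"twist":[0,0,0.297],"hand":-0.45},{"dp":[-153,82,90],"twist":[0,0,0.297],"hand":-0.45},{"dp":[-153,82,90],"twist":[0,0,0.297],"hand":-0.45}])

```text
clock: 2.25
tool_pos: [0.5759, 0.2305, 0.1305]
eef_rot: [0.705, 0.709, -0.0, -0.0]
contact_force: [0.6, 0.6, 0.4]
opening: 0.274
finger_force: 0.0
```

```bash
python3 - <<'E'
from h import *
show();goR([.577,.229,.052],0.)
E
```

```text
t 2.25 p [0.5759 0.2305 0.1305] x [-0.005  1.     0.   ] y [ 1.     0.005 -0.001] z [-0.001  0.    -1.   ] op 0.274 ff 0.0 F [0.6 0.6 0.4] q [-0.48  0.85  0.05  1.69 -0.07  0.6  -0.38]
alt 0 dp [-1.5  1.2 78.5] twist [-0.001 -0.     0.005] n 2.0
alt 180 dp [-1.5  1.2 78.5] twist [ 1.000e-03 -1.000e-03 -3.137e+00] n 17.0
```

Emit:
step_arm(motion=[{"dp":[-1,1,35],"twist":[0,0,0.005],"hand":-0.45},{"dp":[-1,1,60],"twist":[0,0,0.005],"hand":-0.45},{"dp":[-1,1,75],"twist":[0,0,0.005],"hand":-0.45},{"dp":[-1,1,75],"twist":[0,0,0.005],"hand":-1},{"dp":[-1,1,75],"twist":[0,0,0.005],"hand":-1}], force=25)

```text
clock: 2.88
tool_pos: [0.5774, 0.2305, 0.0565]
eef_rot: [0.707, 0.707, 0.001, 0.0]
contact_force: [0.5, 1.8, -4.8]
opening: 0.107
finger_force: 25.1
```

Emit:
step_arm(motion=[{"dp":[0,-1,0],"twist":[0,0,0],"hand":-1},{"dp":[0,-2,0],"twist":[0,0,0],"hand":-1}])

```text
clock: 3.12
tool_pos: [0.5755, 0.2305, 0.0565]
eef_rot: [0.707, 0.707, 0.001, -0.0]
contact_force: [0.8, 2.9, -2.0]
opening: 0.107
finger_force: 24.9
```

Emit:
step_arm(motion=[{"dp":[0,-15,0],"twist":[0,0,0],"hand":-1},{"dp":[0,-40,0],"twist":[0,0,0],"hand":-1},{"dp":[0,-65,0],"twist":[0,0,0],"hand":-1},{"dp":[0,-90,0],"twist":[0,0,0],"hand":-1},{"dp":[0,-110,0],"twist":[0,0,0],"hand":-1}])

```text
clock: 3.75
tool_pos: [0.465, 0.2296, 0.0564]
eef_rot: [0.707, 0.707, 0.001, 0.0]
contact_force: [1.7, 1.1, -4.2]
opening: 0.107
finger_force: 25.1
```

Emit:
step_arm(motion=[{"dp":[0,-15,0],"twist":[0,0,0],"hand":-1},{"dp":[0,-30,0],"twist":[0,0,0],"hand":-1},{"dp":[0,-38,0],"twist":[0,0,0],"hand":-1},{"dp":[0,-43,0],"twist":[0,0,0],"hand":-1},{"dp":[0,-43,0],"twist":[0,0,0],"hand":-1}])

```text
clock: 4.38
tool_pos: [0.4218, 0.2292, 0.0562]
eef_rot: [0.707, 0.707, -0.0, -0.0]
contact_force: [-1.0, -0.0, 7.0]
opening: 0.106
finger_force: 24.3
```

```bash
python3 - <<'E'
from seg import *
show()
v,u=np.mgrid[:400,:640]
for x in np.arange(.42,.66,.01):
    m=(abs(P[...,0]-x)<.005)&(abs(P[...,1]-.32)<.03);print(round(x,2),np.median(z[m]).round(3),end="; ")
m=(z>.07)&(z<.083)&(P[...,1]>.02)&(P[...,0]<.6)
print(P[m].mean(0),np.percentile(P[m][:,0],[2,98]),np.percentile(P[m][:,1],[1,99]))
E
```

```text
t 4.42 p [0.4218 0.2292 0.0562] x [ 0.  1. -0.] y [ 1. -0. -0.] z [-0. -0. -1.] op 0.107 ff 24.3 F [-1.   0.4  7. ] q [-0.61  0.89  0.02  2.14 -0.13  0.12 -0.46]
0.42 nan; 0.43 nan; 0.44 nan; 0.45 nan; 0.46 nan; 0.47 0.067; 0.48 0.022; 0.49 0.022; 0.5 0.022; 0.51 0.022; 0.52 0.022; 0.53 0.022; 0.54 0.022; 0.55 0.022; 0.56 0.022; 0.57 0.022; 0.58 0.022; 0.59 0.022; 0.6 0.022; 0.61 0.022; 0.62 0.022; 0.63 0.022; 0.64 0.022; 0.65 0.079; 0.66 0.088; [0.46672727 0.14488174 0.07645964] [0.45751872 0.50617114] [0.05022398 0.39407219]
  return _methods._mean(a, axis=axis, dtype=dtype,
  ret = ret.dtype.type(ret / rcount)
```

Emit:
step_arm(motion=[{"dp":[0,0,0],"twist":[0,0,0],"hand":-0.45},{"dp":[0,0,0],"twist":[0,0,0],"hand":-0.45},{"dp":[0,0,-30],"twist":[0,0,0],"hand":-0.45},{"dp":[0,0,-80],"twist":[0,0,0],"hand":-0.45},{"dp":[0,0,-120],"twist":[0,0,0],"hand":0.5}])

```text
clock: 5.05
tool_pos: [0.422, 0.2292, 0.1771]
eef_rot: [0.707, 0.707, -0.0, -0.0]
contact_force: [-0.2, 0.8, -0.6]
opening: 0.368
finger_force: 0.0
```

Emit:
step_arm(motion=[{"dp":[-50,30,0],"twist":[0,0,0.18],"hand":0.8},{"dp":[-100,60,0],"twist":[0,0,0.36],"hand":0.8},{"dp":[-150,90,0],"twist":[0,0,0.54],"hand":0.8},{"dp":[-200,120,0],"twist":[0,0,0.72],"hand":0.8},{"dp":[-245,150,0],"twist":[0,0,0.9],"hand":0.8}])

```text
clock: 5.68
tool_pos: [0.5725, -0.0178, 0.1756]
eef_rot: [0.945, 0.326, -0.0, -0.0]
contact_force: [1.3, -0.1, -0.1]
opening: 0.898
finger_force: 0.0
```

```bash
python3 - <<'E'
from h import *
d=snap("top");print([f for f in find(d,"top","movement0")])
show();goR([.594,-.061,.12],-90)
E
```

```text
[(0.87, array([ 0.4767, -0.0625,  0.0315])), (0.65, array([ 0.4493, -0.1802,  0.0284])), (0.59, array([ 0.5889, -0.065 ,  0.03  ]))]
t 5.78 p [ 0.5749 -0.0233  0.1761] x [ 0.791  0.612 -0.   ] y [ 0.612 -0.791  0.007] z [ 0.004 -0.006 -1.   ] op 0.897 ff 0.0 F [-0.7 -0.3 -0.8] q [-0.2   0.76  0.28  1.82 -0.32  0.61 -0.64]
alt 0 dp [-8.  41.1 56.4] twist [ 0.007 -0.002  0.659] n 4.0
alt 180 dp [-8.  41.1 56.4] twist [ 0.003  0.009 -2.483] n 14.0
```

Emit:
step_arm(motion=[{"dp":[-2,10,10],"twist":[0,0,0.18],"hand":0.7},{"dp":[-4,20,25],"twist":[0,0,0.36],"hand":0.7},{"dp":[-6,30,40],"twist":[0,0,0.54],"hand":0.7},{"dp":[-8,41,56],"twist":[0.005,0,0.66],"hand":0.7},{"dp":[-8,41,56],"twist":[0.005,0,0.66],"hand":0.7}])

```text
clock: 6.4
tool_pos: [0.5901, -0.0528, 0.1184]
eef_rot: [1.0, 0.006, -0.002, -0.002]
contact_force: [-0.5, 0.5, 0.5]
opening: 0.852
finger_force: 0.0
```

```bash
python3 - <<'E'
from h import *
d=snap("wrist","w1");print(find(d,"wrist","movement0"))
show();goR([.594,-.061,.026],-90)
E
```

```text
[(0.93, array([ 0.5977, -0.0644,  0.0264])), (0.75, array([ 0.4987, -0.0664,  0.0305])), (0.47, array([ 0.4299, -0.1592,  0.0143]))]
t 6.5 p [ 0.5907 -0.0519  0.1197] x [ 1.     0.014 -0.002] y [ 0.014 -1.    -0.005] z [-0.003  0.005 -1.   ] op 0.849 ff 0.0 F [-0.4 -0.2  0.4] q [-0.2   0.88  0.39  1.79 -0.57  0.59 -1.01]
alt 0 dp [ 3.4  9.6 93.6] twist [-0.005  0.003  0.014] n 2.0
alt 180 dp [ 3.4  9.6 93.6] twist [-0.004 -0.008 -3.128] n 17.0
```

View pics/w1.png

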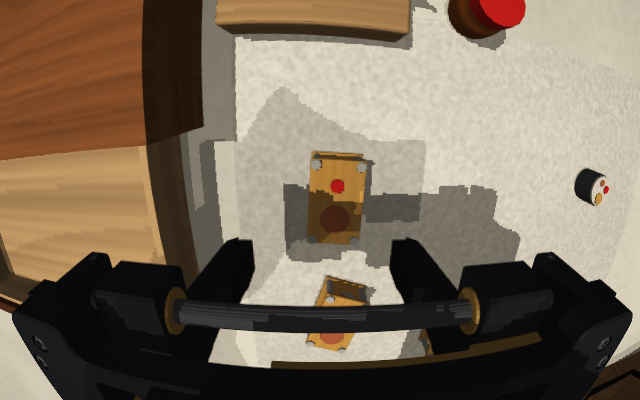

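Wrist view: movement A lies at (338,197) between the fingers, red dot towards +x. I'm descending on it.

Emit:
step_arm(motion=[{"dp":[3,10,30],"twist":[-0.005,0.003,0.02],"hand":0.7},{"dp":[3,10,60],"twist":[-0.005,0.003,0.02],"hand":0.7},{"dp":[3,10,80],"twist":[-0.005,0.003,0.02],"hand":0.7},{"dp":[3,10,92],"twist":[-0.005,0.003,0.02],"hand":0.7},{"dp":[3,10,92],"twist":[-0.005,0.003,0.02],"hand":0.7}])

```text
clock: 7.12
tool_pos: [0.594, -0.0619, 0.0274]
eef_rot: [1.0, -0.004, 0.0, -0.0]
contact_force: [0.8, 0.9, -0.0]
opening: 0.853
finger_force: 0.0
```

Emit:
step_arm(motion=[{"dp":[0,0,0],"twist":[0,0,0],"hand":-0.2},{"dp":[0,0,0],"twist":[0,0,0],"hand":-0.2},{"dp":[0,0,0],"twist":[0,0,0],"hand":-0.2},{"dp":[0,0,0],"twist":[0,0,0],"hand":-0.2},{"dp":[0,0,0],"twist":[0,0,0],"hand":-0.2}], force=18)

```text
clock: 7.75
tool_pos: [0.5943, -0.0623, 0.028]
eef_rot: [1.0, -0.005, 0.001, 0.0]
contact_force: [-0.1, 0.2, 2.8]
opening: 0.455
finger_force: 17.8
```

Emit:
step_arm(motion=[{"dp":[0,0,-10],"twist":[0,0,0],"hand":-0.2},{"dp":[0,0,-40],"twist":[0,0,0],"hand":-0.2},{"dp":[0,0,-80],"twist":[0,0,0],"hand":-0.2},{"dp":[-8,-40,-115],"twist":[0,0,0],"hand":-0.2},{"dp":[-18,-85,-120],"twist":[0,0,0],"hand":-0.2}])

```text
clock: 8.38
tool_pos: [0.5781, 0.0228, 0.1504]
eef_rot: [1.0, -0.006, 0.003, 0.0]
contact_force: [1.1, 0.6, -3.7]
opening: 0.454
finger_force: 17.8
```

Emit:
step_arm(motion=[{"dp":[-10,-45,0],"twist":[0,0,0],"hand":-0.2},{"dp":[-18,-80,0],"twist":[0,0,0],"hand":-0.2},{"dp":[-23,-106,0],"twist":[0,0,0],"hand":-0.2},{"dp":[-23,-106,25],"twist":[0,0,0],"hand":-0.2},{"dp":[-23,-106,45],"twist":[0,0,0],"hand":-0.2}])

```text
clock: 9.0
tool_pos: [0.5543, 0.13, 0.1021]
eef_rot: [1.0, -0.004, 0.0, 0.0]
contact_force: [-0.1, -0.2, -2.8]
opening: 0.455
finger_force: 17.8
```

```bash
python3 - <<'E'
from h import *
show();goR([.553,.129,.0505],-90)
E
```

```text
t 9.0 p [0.5543 0.13   0.1021] x [ 1.    -0.008  0.001] y [-0.008 -1.     0.   ] z [ 0.001 -0.    -1.   ] op 0.455 ff 17.8 F [-0.1 -0.2 -2.8] q [-0.54  0.9   0.4   1.87 -0.67  0.51 -1.25]
alt 0 dp [-1.3  1.  51.6] twist [ 0.    -0.001 -0.008] n 1.0
alt 180 dp [-1.3  1.  51.6] twist [-1.000e-03 -0.000e+00  3.134e+00] n 17.0
```

Emit:
step_arm(motion=[{"dp":[-1,1,20],"twist":[0,0,0],"hand":-0.2},{"dp":[-1,1,37],"twist":[0,0,0],"hand":-0.2},{"dp":[-1,1,46],"twist":[0,0,0],"hand":-0.2},{"dp":[-1,1,50],"twist":[0,0,0],"hand":-0.2},{"dp":[-1,1,51],"twist":[0,0,0],"hand":-0.2}])

```text
clock: 9.62
tool_pos: [0.5541, 0.1282, 0.0517]
eef_rot: [1.0, -0.005, 0.001, 0.0]
contact_force: [0.4, 0.8, -2.3]
opening: 0.454
finger_force: 17.8
```

Emit:
step_arm(motion=[{"dp":[0,0,0.5],"twist":[0,0,0],"hand":-0.2},{"dp":[0,0,1],"twist":[0,0,0],"hand":-0.2},{"dp":[0,0,1.5],"twist":[0,0,0],"hand":-0.2}])

```text
clock: 10.0
tool_pos: [0.554, 0.1282, 0.0503]
eef_rot: [1.0, -0.005, 0.001, 0.0]
contact_force: [0.0, 0.8, -3.4]
opening: 0.458
finger_force: 17.8
```

Emit:
step_arm(motion=[{"dp":[0,0,0],"twist":[0,0,0],"hand":0.25},{"dp":[0,0,0],"twist":[0,0,0],"hand":0.25},{"dp":[0,0,-30],"twist":[0,0,0],"hand":0.25},{"dp":[0,0,-75],"twist":[0,0,0],"hand":0.25},{"dp":[0,0,-105],"twist":[0,0,0],"hand":0.25}])

```text
clock: 10.62
tool_pos: [0.5543, 0.1281, 0.157]
eef_rot: [1.0, -0.005, 0.002, 0.0]
contact_force: [0.3, 0.2, 0.1]
opening: 0.626
finger_force: 0.0
```

Emit:
step_arm(motion=[{"dp":[-20,50,0],"twist":[0,0,0.1],"hand":0.7},{"dp":[-40,100,0],"twist":[0,0,0.2],"hand":0.7},{"dp":[-60,150,0],"twist":[0,0,0.3],"hand":0.7},{"dp":[-77,193,30],"twist":[0,0,0.3],"hand":0.7},{"dp":[-77,193,40],"twist":[0,0,0.3],"hand":0.7}])

```text
clock: 11.25
tool_pos: [0.473, -0.0688, 0.1147]
eef_rot: [0.987, -0.158, 0.0, 0.001]
contact_force: [-0.2, 0.2, 0.8]
opening: 0.848
finger_force: 0.0
```

```bash
python3 - <<'E'
from h import *
d=snap("wrist","w2");print(find(d,"wrist","movement0"))
import runpy
d=snap("top");print(find(d,"top","movement0"));
show();goR([.477,-.065,.027],-108)
E
python3 seg.py | grep -E "^(mov|red)"
```

```text
[(0.98, array([ 0.4592, -0.1746,  0.031 ])), (0.86, array([ 0.4786, -0.0672,  0.0287])), (0.77, array([0.5551, 0.1152, 0.0492]))]
[(0.77, array([ 0.4429, -0.1933,  0.0287]))]
t 11.45 p [ 0.4758 -0.0628  0.1151] x [ 0.953 -0.302  0.002] y [-0.302 -0.953 -0.001] z [ 0.002  0.001 -1.   ] op 0.849 ff 0.0 F [-0.2  0.1 -0.7] q [-0.16  0.8   0.32  2.13 -0.78  0.33 -1.05]
alt 0 dp [ 1.7  1.8 88.1] twist [-0.001 -0.002  0.007] n 2.0
alt 180 dp [ 1.7  1.8 88.1] twist [ 3.000e-03 -2.000e-03 -3.135e+00] n 17.0
mov 7 px [440. 184.] mean [ 0.611  -0.3393  0.032 ] rect 611.0 -338.6 4.9 5.1 87.0 z 0.0276
mov 16 px [436. 188.] mean [ 0.6009 -0.3296  0.032 ] rect 600.9 -329.6 7.3 10.1 87.2 z 0.0276
mov 248 px [379. 250.] mean [ 0.4507 -0.1868  0.032 ] rect 453.0 -190.2 26.8 66.6 72.1 z 0.0298
red 6 px [440. 184.] mean [ 0.6121 -0.3416  0.0271] rect 612.1 -341.6 2.5 5.2 87.1 z 0.0271
red 6 px [378. 242.] mean [ 0.4693 -0.1832  0.031 ] rect 469.3 -183.2 2.4 4.8 88.8 z 0.031
```

View pics/w2.png

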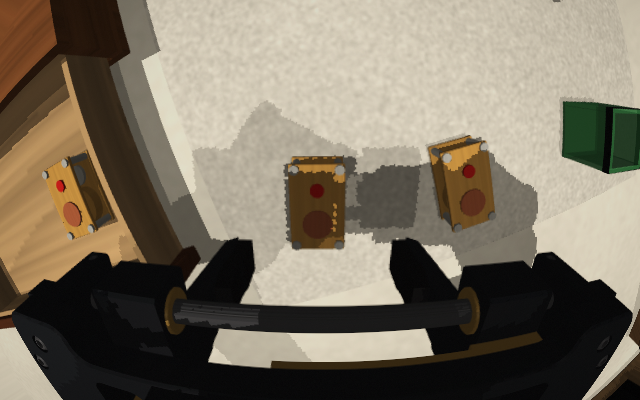

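Wrist view: B is centred between the fingers at (317,203), C sits clear at (465,185), and A lies flat in the drawer at (70,200). Next I grasp B.

Emit:
step_arm(motion=[{"dp":[2,2,30],"twist":[0,0,0.007],"hand":0.7},{"dp":[2,2,60],"twist":[0,0,0.007],"hand":0.7},{"dp":[2,2,78],"twist":[0,0,0.007],"hand":0.7},{"dp":[2,2,87],"twist":[0,0,0.007],"hand":0.7},{"dp":[2,2,87],"twist":[0,0,0.007],"hand":0.7}])

```text
clock: 12.12
tool_pos: [0.4768, -0.066, 0.028]
eef_rot: [0.988, -0.157, 0.001, -0.0]
contact_force: [-0.9, 0.2, 1.5]
opening: 0.849
finger_force: 0.0
```

Emit:
step_arm(motion=[{"dp":[0,0,0],"twist":[0,0,0],"hand":-0.2},{"dp":[0,0,0],"twist":[0,0,0],"hand":-0.2},{"dp":[0,0,0],"twist":[0,0,0],"hand":-0.2},{"dp":[0,0,0],"twist":[0,0,0],"hand":-0.2},{"dp":[0,0,0],"twist":[0,0,0],"hand":-0.2}])

```text
clock: 12.75
tool_pos: [0.4766, -0.0666, 0.0282]
eef_rot: [0.988, -0.157, 0.001, -0.0]
contact_force: [-0.3, -0.1, 2.9]
opening: 0.452
finger_force: 18.0
```

Emit:
step_arm(motion=[{"dp":[0,0,-10],"twist":[0,0,0],"hand":-0.2},{"dp":[0,0,-40],"twist":[0,0,0],"hand":-0.2},{"dp":[0,0,-80],"twist":[0,0,0],"hand":-0.2},{"dp":[0,0,-120],"twist":[0,0,-0.1],"hand":-0.2},{"dp":[0,0,-135],"twist":[0,0,-0.2],"hand":-0.2}])

```text
clock: 13.38
tool_pos: [0.4765, -0.0666, 0.1653]
eef_rot: [0.998, -0.056, 0.002, 0.0]
contact_force: [0.4, 0.7, -2.8]
opening: 0.451
finger_force: 18.0
```

```bash
python3 - <<'E'
from h import *
show();goR([.553,.329,.163],-90);goR([.553,.229,.163],-90)
E
```

```text
t 13.38 p [ 0.4765 -0.0666  0.1653] x [ 0.994 -0.113  0.004] y [-0.113 -0.994  0.001] z [ 0.004 -0.001 -1.   ] op 0.451 ff 18.0 F [ 0.4  0.7 -2.8] q [-0.21  0.71  0.42  2.1  -0.66  0.45 -0.96]
alt 0 dp [  31.4 -401.7    2.1] twist [ 0.001 -0.004 -0.113] n 7.0
alt 180 dp [  31.4 -401.7    2.1] twist [-6.000e-03 -1.000e-03  3.029e+00] n 17.0
alt 0 dp [  42.7 -302.3    2.2] twist [ 0.001 -0.004 -0.113] n 5.0
alt 180 dp [  42.7 -302.3    2.2] twist [-6.000e-03 -1.000e-03  3.029e+00] n 17.0
```

Emit:
step_arm(motion=[{"dp":[5,-40,0],"twist":[0,0,-0.03],"hand":-0.2},{"dp":[10,-100,0],"twist":[0,0,-0.06],"hand":-0.2},{"dp":[15,-160,0],"twist":[0,0,-0.09],"hand":-0.2},{"dp":[20,-220,0],"twist":[0,0,-0.113],"hand":-0.2},{"dp":[24,-280,0],"twist":[0,0,-0.113],"hand":-0.2}])

```text
clock: 14.0
tool_pos: [0.532, 0.2107, 0.1633]
eef_rot: [1.0, -0.001, 0.0, 0.0]
contact_force: [0.8, -0.7, -0.8]
opening: 0.451
finger_force: 18.0
```

```bash
python3 - <<'E'
from h import *
show();goR([.553,.329,.0525],-90)
E
```

```text
t 14.0 p [0.532  0.2107 0.1633] x [ 1.    -0.003  0.001] y [-0.003 -1.     0.001] z [ 0.001 -0.001 -1.   ] op 0.451 ff 18.0 F [ 0.8 -0.7 -0.8] q [-0.76  0.83  0.54  1.84 -0.66  0.66 -1.4 ]
alt 0 dp [  20.5 -118.4  110.7] twist [ 0.001 -0.001 -0.003] n 3.0
alt 180 dp [  20.5 -118.4  110.7] twist [-1.000e-03 -1.000e-03  3.139e+00] n 17.0
```

Emit:
step_arm(motion=[{"dp":[8,-50,0],"twist":[0,0,0],"hand":-0.2},{"dp":[16,-95,0],"twist":[0,0,0],"hand":-0.2},{"dp":[20,-118,20],"twist":[0,0,0],"hand":-0.2},{"dp":[20,-118,60],"twist":[0,0,0],"hand":-0.2},{"dp":[20,-118,90],"twist":[0,0,0],"hand":-0.2}])

```text
clock: 14.62
tool_pos: [0.5515, 0.327, 0.0715]
eef_rot: [1.0, -0.001, -0.001, 0.001]
contact_force: [-0.9, -0.4, -1.9]
opening: 0.452
finger_force: 18.0
```

Emit:
step_arm(motion=[{"dp":[0,0,10],"twist":[0,0,0],"hand":-0.2},{"dp":[0,0,18],"twist":[0,0,0],"hand":-0.2},{"dp":[0,0,21],"twist":[0,0,0],"hand":-0.2},{"dp":[0,0,22],"twist":[0,0,0],"hand":-0.2},{"dp":[0,0,22.5],"twist":[0,0,0],"hand":-0.2}])

```text
clock: 15.25
tool_pos: [0.5535, 0.3268, 0.0511]
eef_rot: [1.0, -0.002, 0.001, -0.0]
contact_force: [-0.1, -0.7, -2.8]
opening: 0.452
finger_force: 18.0
```

Emit:
step_arm(motion=[{"dp":[0,0,0.5],"twist":[0,0,0],"hand":-0.2},{"dp":[0,0,1],"twist":[0,0,0],"hand":-0.2},{"dp":[0,0,1],"twist":[0,0,0],"hand":-0.2}])

```text
clock: 15.62
tool_pos: [0.5536, 0.3267, 0.0503]
eef_rot: [1.0, -0.002, 0.001, -0.0]
contact_force: [-1.7, -0.3, 5.3]
opening: 0.45
finger_force: 18.0
```

Emit:
step_arm(motion=[{"dp":[0,0,0],"twist":[0,0,0],"hand":0.25},{"dp":[0,0,0],"twist":[0,0,0],"hand":0.25},{"dp":[0,0,-30],"twist":[0,0,0],"hand":0.25},{"dp":[0,0,-75],"twist":[0,0,0],"hand":0.25},{"dp":[0,0,-105],"twist":[0,0,0],"hand":0.25}])

```text
clock: 16.25
tool_pos: [0.5535, 0.3266, 0.1562]
eef_rot: [1.0, -0.002, 0.002, 0.0]
contact_force: [0.2, 0.0, 1.4]
opening: 0.626
finger_force: 0.0
```

Emit:
step_arm(motion=[{"dp":[-10,60,0],"twist":[0,0,0],"hand":0.7},{"dp":[-20,120,0],"twist":[0,0,0],"hand":0.7},{"dp":[-30,180,0],"twist":[0,0,0],"hand":0.7},{"dp":[-40,240,0],"twist":[0,0,0],"hand":0.7},{"dp":[-50,300,0],"twist":[0,0,0],"hand":0.7}])

```text
clock: 16.88
tool_pos: [0.5017, 0.025, 0.1546]
eef_rot: [1.0, -0.001, 0.001, 0.0]
contact_force: [0.6, 0.0, 0.1]
opening: 0.847
finger_force: 0.0
```

```bash
python3 seg.py | grep -E "^(mov|red)"; python3 - <<'E'
from h import *
d=snap("top");print(find(d,"top","movement0"));
show();goR([.456,-.179,.115],-91)
E
```

```text
mov 7 px [440. 184.] mean [ 0.611  -0.3393  0.032 ] rect 611.0 -338.6 4.9 5.1 87.0 z 0.0293
mov 16 px [436. 188.] mean [ 0.6009 -0.3296  0.032 ] rect 600.9 -329.6 7.3 10.1 87.2 z 0.0285
mov 439 px [376. 248.] mean [ 0.4561 -0.1794  0.032 ] rect 455.6 -179.3 38.0 65.6 89.0 z 0.0295
red 6 px [440. 184.] mean [ 0.6116 -0.3408  0.0294] rect 611.6 -340.8 2.4 5.2 87.1 z 0.0294
red 8 px [377. 242.] mean [ 0.4705 -0.182   0.0312] rect 470.5 -182.0 5.0 5.1 44.4 z 0.0312
[(0.98, array([ 0.4508, -0.1801,  0.0317]))]
t 17.02 p [0.5015 0.0223 0.1549] x [ 1.    -0.012  0.001] y [-0.012 -1.     0.002] z [ 0.001 -0.002 -1.   ] op 0.851 ff 0.0 F [-0.8  0.9  0. ] q [-0.39  0.75  0.43  2.05 -0.67  0.48 -1.04]
alt 0 dp [-43.2 201.7  40.3] twist [ 0.002 -0.001  0.006] n 4.0
alt 180 dp [-43.2 201.7  40.3] twist [ 2.000e-03  4.000e-03 -3.136e+00] n 17.0
```

Emit:
step_arm(motion=[{"dp":[-12,55,0],"twist":[0,0,0],"hand":0.7},{"dp":[-24,110,0],"twist":[0,0,0],"hand":0.7},{"dp":[-36,165,20],"twist":[0,0,0.01],"hand":0.7},{"dp":[-43,202,40],"twist":[0,0,0.01],"hand":0.7},{"dp":[-43,202,60],"twist":[0,0,0.01],"hand":0.7}])

```text
clock: 17.65
tool_pos: [0.4586, -0.178, 0.094]
eef_rot: [1.0, -0.009, 0.001, 0.001]
contact_force: [-0.4, 0.6, -0.1]
opening: 0.846
finger_force: 0.0
```

```bash
python3 - <<'E'
from h import *
d=snap("wrist");print(find(d,"wrist","movement0"));
show();goR([.456,-.179,.0275],-91)
E
```

```text
[(0.75, array([ 0.4634, -0.1804,  0.027 ]))]
t 17.75 p [ 0.4582 -0.174   0.0929] x [ 1.    -0.013 -0.001] y [-0.013 -1.    -0.002] z [-0.001  0.002 -1.   ] op 0.849 ff 0.0 F [-0.1  0.6 -0.2] q [ 0.14  0.84  0.22  2.1  -0.66  0.27 -0.65]
alt 0 dp [-2.1  5.1 65.4] twist [-0.002  0.001  0.005] n 2.0
alt 180 dp [-2.1  5.1 65.4] twist [-2.000e-03 -3.000e-03 -3.137e+00] n 17.0
```

Emit:
step_arm(motion=[{"dp":[-2,5,25],"twist":[0,0,0.005],"hand":0.7},{"dp":[-2,5,50],"twist":[0,0,0.005],"hand":0.7},{"dp":[-2,5,65],"twist":[0,0,0.005],"hand":0.7},{"dp":[-2,5,65],"twist":[0,0,0.005],"hand":0.7},{"dp":[-2,5,65],"twist":[0,0,0.005],"hand":-0.2}])

```text
clock: 18.38
tool_pos: [0.457, -0.1798, 0.0301]
eef_rot: [1.0, -0.009, 0.001, 0.0]
contact_force: [-0.1, 0.7, 0.1]
opening: 0.76
finger_force: 0.0
```

Emit:
step_arm(motion=[{"dp":[0,0,0],"twist":[0,0,0],"hand":-0.2},{"dp":[0,0,0],"twist":[0,0,0],"hand":-0.2},{"dp":[0,0,0],"twist":[0,0,0],"hand":-0.2},{"dp":[0,0,0],"twist":[0,0,0],"hand":-0.2}])

```text
clock: 18.88
tool_pos: [0.4568, -0.1808, 0.0299]
eef_rot: [1.0, -0.009, 0.001, 0.001]
contact_force: [0.3, -1.8, 5.0]
opening: 0.451
finger_force: 18.0
```

Emit:
step_arm(motion=[{"dp":[0,0,-10],"twist":[0,0,0],"hand":-0.2},{"dp":[0,0,-40],"twist":[0,0,0],"hand":-0.2},{"dp":[0,0,-80],"twist":[0,0,0],"hand":-0.2},{"dp":[10,-20,-120],"twist":[0,0,0],"hand":-0.2},{"dp":[20,-70,-135],"twist":[0,0,0],"hand":-0.2}])

```text
clock: 19.5
tool_pos: [0.4784, -0.1119, 0.1671]
eef_rot: [1.0, -0.012, 0.003, 0.001]
contact_force: [1.1, 0.9, -2.7]
opening: 0.451
finger_force: 18.0
```

Emit:
step_arm(motion=[{"dp":[15,-55,0],"twist":[0,0,0],"hand":-0.2},{"dp":[30,-110,0],"twist":[0,0,0],"hand":-0.2},{"dp":[45,-165,0],"twist":[0,0,0],"hand":-0.2},{"dp":[60,-220,0],"twist":[0,0,0],"hand":-0.2},{"dp":[70,-275,0],"twist":[0,0,0],"hand":-0.2}])

```text
clock: 20.12
tool_pos: [0.5519, 0.1658, 0.1645]
eef_rot: [1.0, -0.009, -0.0, -0.0]
contact_force: [1.9, -0.2, -3.0]
opening: 0.454
finger_force: 18.0
```

```bash
python3 - <<'E'
from h import *
show();goR([.553,.229,.0525],-90)
E
```

```text
t 20.12 p [0.5519 0.1658 0.1645] x [ 1.    -0.017 -0.   ] y [-0.017 -1.    -0.   ] z [-0.  0. -1.] op 0.454 ff 18.0 F [ 1.9 -0.2 -3. ] q [-0.68  0.83  0.56  1.83 -0.67  0.68 -1.32]
alt 0 dp [ 1.00e-01 -6.32e+01  1.12e+02] twist [-0.     0.    -0.017] n 3.0
alt 180 dp [ 1.00e-01 -6.32e+01  1.12e+02] twist [0.    0.    3.124] n 17.0
```

Emit:
step_arm(motion=[{"dp":[0,-40,0],"twist":[0,0,-0.017],"hand":-0.2},{"dp":[0,-63,15],"twist":[0,0,-0.017],"hand":-0.2},{"dp":[0,-63,55],"twist":[0,0,-0.017],"hand":-0.2},{"dp":[0,-63,85],"twist":[0,0,-0.017],"hand":-0.2},{"dp":[0,-63,100],"twist":[0,0,-0.017],"hand":-0.2}])

```text
clock: 20.75
tool_pos: [0.552, 0.2248, 0.0622]
eef_rot: [1.0, -0.002, -0.001, 0.001]
contact_force: [-0.3, 0.2, -2.0]
opening: 0.454
finger_force: 18.0
```

Emit:
step_arm(motion=[{"dp":[0,0,4],"twist":[0,0,0],"hand":-0.2},{"dp":[0,0,8],"twist":[0,0,0],"hand":-0.2},{"dp":[0,0,10],"twist":[0,0,0],"hand":-0.2},{"dp":[0,0,11],"twist":[0,0,0],"hand":-0.2},{"dp":[0,0,11.5],"twist":[0,0,0],"hand":-0.2}])

```text
clock: 21.38
tool_pos: [0.554, 0.2264, 0.0533]
eef_rot: [1.0, -0.001, 0.001, 0.0]
contact_force: [-0.1, 0.2, -3.2]
opening: 0.454
finger_force: 18.0
```

Emit:
step_arm(motion=[{"dp":[0,0,0.5],"twist":[0,0,0],"hand":-0.2},{"dp":[0,0,1],"twist":[0,0,0],"hand":-0.2},{"dp":[0,0,1.3],"twist":[0,0,0],"hand":-0.2}])

```text
clock: 21.75
tool_pos: [0.5538, 0.2263, 0.052]
eef_rot: [1.0, -0.001, 0.001, 0.0]
contact_force: [-1.4, 0.1, 3.3]
opening: 0.454
finger_force: 18.0
```

Emit:
step_arm(motion=[{"dp":[0,0,0],"twist":[0,0,0],"hand":0.2},{"dp":[0,0,0],"twist":[0,0,0],"hand":0.2},{"dp":[0,0,-30],"twist":[0,0,0],"hand":0.2},{"dp":[0,0,-75],"twist":[0,0,0],"hand":0.2},{"dp":[0,0,-125],"twist":[0,0,0],"hand":0.2}])

```text
clock: 22.38
tool_pos: [0.5533, 0.2262, 0.1777]
eef_rot: [1.0, -0.001, 0.0, 0.0]
contact_force: [0.7, -0.2, 0.6]
opening: 0.598
finger_force: 0.0
```

Emit:
step_arm(motion=[{"dp":[-50,0,0],"twist":[0,0,0],"hand":0},{"dp":[-100,0,0],"twist":[0,0,0],"hand":-0.9},{"dp":[-150,0,0],"twist":[0,0,0],"hand":-0.95}])

```text
clock: 22.75
tool_pos: [0.4023, 0.2265, 0.1768]
eef_rot: [1.0, -0.001, 0.001, -0.0]
contact_force: [-0.4, 0.3, -1.1]
opening: 0.296
finger_force: 0.0
```

```bash
python3 - <<'E'
from h import *
d=snap("top","top2");print(find(d,"top","movement0"),find(d,"top","unit_drawer0_handle"))
d=snap("wrist","w3");print(find(d,"wrist","movement0"),find(d,"wrist","unit_drawer0_handle"));show()
i=cv2.imread("pics/top2.png")[40:320,90:490];j=cv2.imread("pics/w3.png")
cv2.imwrite("pics/c3.png",np.hstack([cv2.resize(i,(400,280)),cv2.resize(j,(400,280))]))
E
```

```text
[(0.91, array([0.5474, 0.221 , 0.0521])), (0.68, array([0.5555, 0.1243, 0.0568])), (0.65, array([ 0.4655, -0.3442,  0.0355])), (0.62, array([0.5511, 0.3261, 0.0537]))] [(0.57, array([0.5552, 0.241 , 0.0242]))]
[(0.84, array([0.5452, 0.1321, 0.0479])), (0.73, array([0.5398, 0.2271, 0.0523]))] [(0.85, array([0.5021, 0.2325, 0.024 ]))]
t 23.05 p [0.4055 0.2267 0.1768] x [ 1.    -0.002  0.004] y [-0.002 -1.    -0.   ] z [ 0.004  0.    -1.   ] op 0.037 ff 0.0 F [ 0.1 -0.4  0.3] q [-0.93  0.7   0.53  2.14 -0.77  0.48 -1.38]
```

View pics/c3.png

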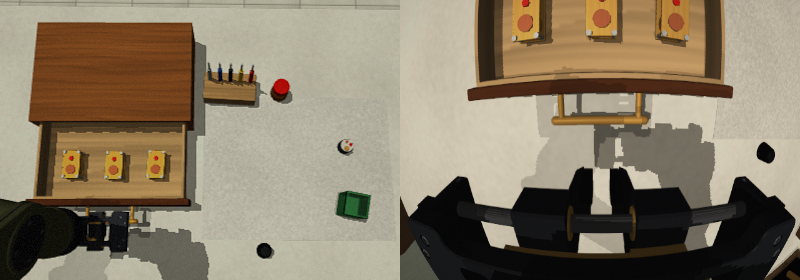

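Both views: the three movements lie flat and side by side in the drawer, red dots up (crop left: (70,165), (115,165), (157,165)). The drawer handle is free. Next I push the front face with closed fingertips above the handle.

Emit:
step_arm(motion=[{"dp":[34,-2,30],"twist":[0,0,0],"hand":-1},{"dp":[34,-2,65],"twist":[0,0,0],"hand":-1},{"dp":[34,-2,89],"twist":[0,0,0],"hand":-1},{"dp":[34,-2,89],"twist":[0,0,0],"hand":-1}], force=10)

```text
clock: 23.55
tool_pos: [0.4386, 0.2277, 0.0862]
eef_rot: [1.0, -0.001, 0.0, 0.001]
contact_force: [-0.2, 0.9, 0.5]
opening: 0.005
finger_force: 0.0
```

Emit:
step_arm(motion=[{"dp":[6,0,0],"twist":[0,0,0],"hand":-1},{"dp":[14,0,0],"twist":[0,0,0],"hand":-1},{"dp":[26,0,0],"twist":[0,0,0],"hand":-1},{"dp":[40,0,0],"twist":[0,0,0],"hand":-1},{"dp":[55,0,0],"twist":[0,0,0],"hand":-1}])

```text
clock: 24.18
tool_pos: [0.4941, 0.2288, 0.088]
eef_rot: [1.0, -0.0, 0.001, -0.0]
contact_force: [-1.1, 1.5, 0.4]
opening: 0.006
finger_force: 0.7
```

Emit:
step_arm(motion=[{"dp":[18,0,0],"twist":[0,0,0],"hand":-1},{"dp":[36,0,0],"twist":[0,0,0],"hand":-1},{"dp":[54,0,0],"twist":[0,0,0],"hand":-1},{"dp":[70,0,0],"twist":[0,0,0],"hand":-1},{"dp":[85,0,0],"twist":[0,0,0],"hand":-1}])

```text
clock: 24.8
tool_pos: [0.5791, 0.2289, 0.0879]
eef_rot: [1.0, -0.0, 0.001, -0.0]
contact_force: [-1.8, 0.2, 0.8]
opening: 0.003
finger_force: 0.7
```

```bash
python3 - <<'E'
from h import *
show()
d=snap("top");P=cloud(d);z=P[...,2]
m=(z>.073)&(z<.081)&(P[...,1]>.28)&(P[...,1]<.39)&(P[...,0]<.64)&(P[...,0]>.5);print(np.percentile(P[m][:,0],[2,50,98]),m.sum())
m=(z>.086)&(P[...,1]>.28)&(P[...,1]<.39);print(P[m][:,0].min())
E
```

```text
t 24.8 p [0.5791 0.2289 0.0879] x [ 1.    -0.     0.002] y [-0. -1. -0.] z [ 0.002  0.    -1.   ] op 0.003 ff 0.7 F [-1.8  0.2  0.8] q [-0.72  0.99  0.51  1.71 -0.75  0.64 -1.35]Traceback (most recent call last):
  File "<stdin>", line 4, in <module>
    return _quantile_unchecked(
        a, q, axis, out, overwrite_input, method, keepdims, weights)
    return _ureduce(a,
                    func=_quantile_ureduce_func,
    ...<5 lines>...
                    overwrite_input=overwrite_input,
                    method=method)
    r = func(a, **kwargs)
    result = _quantile(arr,
                       quantiles=q,
    ...<2 lines>...
                       out=out,
                       weights=wgt)
    slices_having_nans = np.isnan(arr[-1, ...])
                                  ~~~^^^^^^^^^
IndexError: index -1 is out of bounds for axis 0 with size 0
```

Emit:
step_arm(motion=[{"dp":[8,0,0],"twist":[0,0,0],"hand":-1},{"dp":[16,0,0],"twist":[0,0,0],"hand":-1},{"dp":[22,0,0],"twist":[0,0,0],"hand":-1},{"dp":[25,0,0],"twist":[0,0,0],"hand":-1}])

```text
clock: 25.35
tool_pos: [0.6032, 0.2281, 0.0878]
eef_rot: [1.0, -0.001, 0.001, 0.0]
contact_force: [-1.0, 0.6, 0.1]
opening: 0.008
finger_force: 0.5
```

Emit:
step_arm(motion=[{"dp":[3,0,0],"twist":[0,0,0],"hand":-1},{"dp":[6,0,0],"twist":[0,0,0],"hand":-1}])

```text
clock: 25.6
tool_pos: [0.6088, 0.2282, 0.0878]
eef_rot: [1.0, -0.001, 0.001, 0.0]
contact_force: [-0.8, 0.1, 0.4]
opening: 0.005
finger_force: 0.5
```

Emit:
step_arm(motion=[{"dp":[2,0,0],"twist":[0,0,0],"hand":-1},{"dp":[4,0,0],"twist":[0,0,0],"hand":-1},{"dp":[5,0,0],"twist":[0,0,0],"hand":-1}])

```text
clock: 25.98
tool_pos: [0.6139, 0.2282, 0.0878]
eef_rot: [1.0, -0.001, 0.001, 0.0]
contact_force: [-1.5, 0.5, 0.3]
opening: 0.007
finger_force: 0.5
```

```bash
python3 - <<'E'
from h import *
show()
d=snap("scene","s3");d=snap("wrist","w4")
a=cv2.imread("pics/s3.png")[180:340,330:590];b=cv2.imread("pics/w4.png")
cv2.imwrite("pics/c4.png",np.hstack([cv2.resize(a,(400,250)),cv2.resize(b,(400,250))]))
E
```

```text
t 25.98 p [0.6139 0.2282 0.0878] x [ 1.    -0.001  0.001] y [-0.001 -1.     0.   ] z [ 0.001 -0.    -1.   ] op 0.007 ff 0.5 F [-1.5  0.5  0.3] q [-0.7   1.02  0.53  1.61 -0.72  0.72 -1.38]
```

View pics/c4.png

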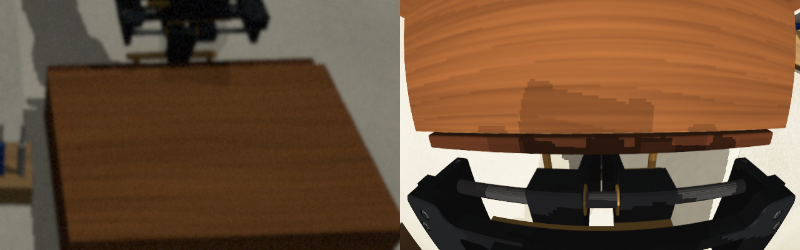

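The front panel still stands slightly proud of the unit (wrist crop, (600,143)), so I keep pushing gently.

Emit:
step_arm(motion=[{"dp":[1.5,0,0],"twist":[0,0,0],"hand":-1},{"dp":[3,0,0],"twist":[0,0,0],"hand":-1},{"dp":[4,0,0],"twist":[0,0,0],"hand":-1}])

```text
clock: 26.45
tool_pos: [0.6179, 0.2283, 0.0878]
eef_rot: [1.0, -0.001, 0.001, 0.0]
contact_force: [-0.1, 0.4, 0.0]
opening: 0.006
finger_force: 0.5
```

Emit:
step_arm(motion=[{"dp":[1.5,0,0],"twist":[0,0,0],"hand":-1},{"dp":[3,0,0],"twist":[0,0,0],"hand":-1}])

```text
clock: 26.7
tool_pos: [0.6209, 0.2283, 0.0878]
eef_rot: [1.0, -0.001, 0.001, 0.0]
contact_force: [-1.7, 0.3, 0.4]
opening: 0.006
finger_force: 0.5
```

Emit:
step_arm(motion=[{"dp":[1.5,0,0],"twist":[0,0,0],"hand":-1},{"dp":[2.5,0,0],"twist":[0,0,0],"hand":-1},{"dp":[2.5,0,0],"twist":[0,0,0],"hand":-1}])

```text
clock: 27.08
tool_pos: [0.623, 0.2283, 0.0878]
eef_rot: [1.0, -0.001, 0.0, 0.0]
contact_force: [-2.7, 0.9, 1.5]
opening: 0.004
finger_force: 1.1
```

Emit:
step_arm(motion=[{"dp":[1.5,0,0],"twist":[0,0,0],"hand":-1},{"dp":[2,0,0],"twist":[0,0,0],"hand":-1}])

```text
clock: 27.32
tool_pos: [0.6232, 0.2283, 0.0877]
eef_rot: [1.0, -0.0, -0.002, -0.0]
contact_force: [-7.2, 0.5, 6.1]
opening: 0.01
finger_force: 3.8
```

```bash
python3 - <<'E'
from h import *
show()
d=snap("top","t5");d=snap("wrist","w5")
a=cv2.imread("pics/t5.png")[140:220,100:300];b=cv2.imread("pics/w5.png")
cv2.imwrite("pics/c5.png",np.hstack([cv2.resize(a,(400,250)),cv2.resize(b,(400,250))]))
E
```

```text
t 27.32 p [0.6232 0.2283 0.0877] x [ 1.    -0.001 -0.004] y [-0.001 -1.    -0.   ] z [-0.004  0.    -1.   ] op 0.01 ff 3.8 F [-7.2  0.5  6.1] q [-0.69  1.04  0.54  1.57 -0.72  0.74 -1.39]
```

View pics/c5.png

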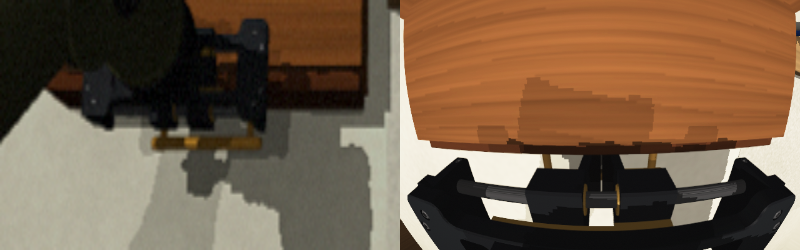

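The stop is reached: the force rises with no further travel and the front sits flush. I back off and head for the cover.

Emit:
step_arm(motion=[{"dp":[-10,0,0],"twist":[0,0,0],"hand":-1},{"dp":[-25,0,0],"twist":[0,0,0],"hand":-1},{"dp":[-40,20,-50],"twist":[0,0,0],"hand":-1},{"dp":[-55,60,-100],"twist":[0,0,0],"hand":0},{"dp":[-70,110,-120],"twist":[0,0,0],"hand":0.7}])

```text
clock: 28.05
tool_pos: [0.5565, 0.1179, 0.2103]
eef_rot: [1.0, 0.001, 0.004, -0.0]
contact_force: [0.7, -0.7, 0.4]
opening: 0.211
finger_force: 0.0
```

Emit:
step_arm(motion=[{"dp":[-10,60,0],"twist":[0,0,0.05],"hand":0.9},{"dp":[-20,120,0],"twist":[0,0,0.1],"hand":0.9},{"dp":[-30,180,0],"twist":[0,0,0.15],"hand":0.9},{"dp":[-40,240,0],"twist":[0,0,0.2],"hand":0.9},{"dp":[-50,300,0],"twist":[0,0,0.2],"hand":0.9}])

```text
clock: 28.68
tool_pos: [0.5045, -0.1841, 0.2081]
eef_rot: [0.995, -0.101, 0.002, 0.001]
contact_force: [0.1, -0.4, 0.2]
opening: 0.776
finger_force: 0.0
```

```bash
python3 - <<'E'
from h import *
show();goR([.44,-.335,.2],-101)
d=snap("top");P=cloud(d);z=P[...,2];v,u=np.mgrid[:400,:640]
print("handle",np.median(P[(z>.045)&(z<.065)&(P[...,0]<.605)&(P[...,0]>.56)&(P[...,1]>.18)&(P[...,1]<.28)],0))
E
```

```text
t 28.68 p [ 0.5045 -0.1841  0.2081] x [ 0.98  -0.2    0.004] y [-0.2   -0.98   0.002] z [ 0.003 -0.002 -1.   ] op 0.776 ff 0.0 F [ 0.1 -0.4  0.2] q [-0.07  0.72  0.58  1.91 -0.61  0.68 -0.89]
alt 0 dp [-33.  160.7   8.2] twist [ 0.002 -0.004 -0.01 ] n 3.0
alt 180 dp [-33.  160.7   8.2] twist [-6.000e-03 -2.000e-03  3.132e+00] n 17.0
handle [0.59815879 0.22873244 0.05634975]
```

Emit:
step_arm(motion=[{"dp":[-12,55,2],"twist":[0,0,-0.01],"hand":0.95},{"dp":[-24,110,5],"twist":[0,0,-0.01],"hand":0.95},{"dp":[-33,161,8],"twist":[0,0,-0.01],"hand":0.95},{"dp":[-33,161,8],"twist":[0,0,-0.01],"hand":0.95}])

```text
clock: 29.22
tool_pos: [0.4373, -0.3384, 0.2004]
eef_rot: [0.995, -0.1, 0.001, 0.003]
contact_force: [0.7, 0.2, -1.2]
opening: 0.974
finger_force: 0.0
```

```bash
cat >> h.py <<'E'
def wcloud(d):
    v,u=np.mgrid[:400,:640];dx=u-d["cx"];dy=v-d["cy"];rr=np.hypot(dx,dy);th=rr/d["fx"]
    t=np.tan(np.minimum(th,1.45))/np.maximum(rr,1e-9);z=d["depth"]
    P=np.stack([dx*t*z,dy*t*z,z],-1);P[(z<=0)|(th>1.4)]=np.nan
    return P@d["M"][:3,:3].T+d["M"][:3,3]
def box(Q,lo=0):
    q=(Q[:,:2]*1000).astype(np.float32);(cx,cy),(w,h),a=cv2.minAreaRect(q);print("box c",round(cx,1),round(cy,1),"size",round(w,1),round(h,1),"ang",round(a,1),"n",len(q))
E
python3 - <<'E'
from h import *
show()
d=snap("wrist","w6");P=wcloud(d)
print(find(d,"wrist","cover"),find(d,"wrist","watch"))
for lo,hi in((.058,.075),(.01,.05)):
    m=(P[...,2]>lo)&(P[...,2]<hi)&(abs(P[...,0]-.462)<.06)&(abs(P[...,1]+.335)<.06)
    box(P[m])
m=(P[...,2]>.018)&(P[...,2]<.04)&(abs(P[...,0]-.607)<.04)&(abs(P[...,1]+.327)<.04);print("watch",P[m].mean(0));box(P[m])
E
```

```text
t 29.23 p [ 0.4373 -0.3384  0.2004] x [ 0.98  -0.199  0.003] y [-0.199 -0.98   0.006] z [ 0.002 -0.006 -1.   ] op 0.974 ff 0.0 F [ 0.7  0.2 -1.2] q [ 0.26  0.74  0.54  1.87 -0.58  0.68 -0.63]
[(0.55, array([ 0.4602, -0.3348,  0.0333]))] [(0.55, array([ 0.602 , -0.3379,  0.0284]))]
box c 462.9 -337.4 size 55.3 55.4 ang 78.9 n 1389
box c 464.6 -337.7 size 54.6 51.5 ang 79.1 n 971
watch [ 0.60694414 -0.3336698   0.02680573]
box c 607.0 -333.0 size 34.2 29.1 ang 77.3 n 864
```

View pics/w6.png

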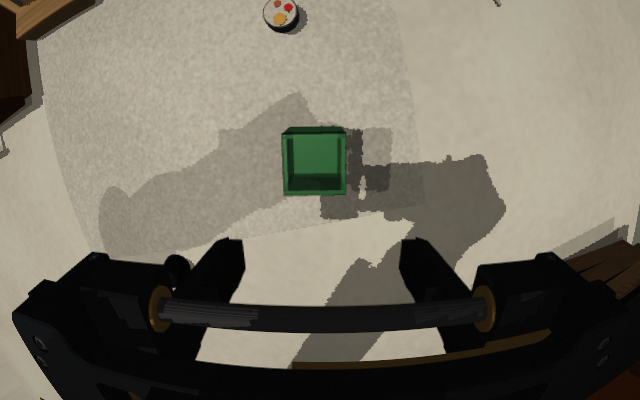

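Wrist view: the cover is centred ahead of the fingers at (315,160), square to the tool, with the watch at (281,14). Before planning the turn-over, I fit the arm's kinematics from the poses seen so far to check reach.

```bash
cat > kin.py <<'E'
from h import *
import itertools
from scipy.optimize import least_squares
S=[([-1.1382,.6891,-.1946,1.5653,.1573,.9025,-.2151],[.2427,.576,.2608],[.388,.9216,0]),
([-.75,.67,.02,1.77,-.02,.70,-.43],[.4534,.3508,.2207],[.956,.292,.001]),
([-.48,.85,.05,1.69,-.07,.6,-.38],[.5759,.2305,.1305],[1,.005,0]),
([-.61,.89,.02,2.14,-.13,.12,-.46],[.4218,.2292,.0562],[1,0,0]),
([-.54,.9,.4,1.87,-.67,.51,-1.25],[.5543,.13,.1021],[-.008,-1,0]),
([-.16,.8,.32,2.13,-.78,.33,-1.05],[.4758,-.0628,.1151],[-.302,-.953,0]),
([-.68,.83,.56,1.83,-.67,.68,-1.32],[.5519,.1658,.1645],[-.017,-1,0]),
([-.69,1.04,.54,1.57,-.72,.74,-1.39],[.6232,.2283,.0877],[0,-1,0]),
([.26,.74,.54,1.87,-.58,.68,-.63],[.4373,-.3384,.2004],[-.199,-.98,.006])]
def rm(a,t):
    c,s=np.cos(t),np.sin(t)
    return np.array([[c,-s,0],[s,c,0],[0,0,1]]) if a=="z" else np.array([[c,0,s],[0,1,0],[-s,0,c]])
SG=None
def fk(q,x,sg):
    H,L1,L2,L3,o1,o7,a1,a2=x
    M=rm("z",sg[0]*q[0]+o1);p=np.array([0,0,H]);M=M@rm("y",q[1]);p=p+M@[0,0,L1];M=M@rm("z",sg[1]*q[2]);p=p+M@[a1,0,0]
    M=M@rm("y",q[3]);p=p+M@[-a1,0,L2];M=M@rm("z",sg[2]*q[4]);M=M@rm("y",q[5]);p=p+M@[a2,0,L3];M=M@rm("z",sg[3]*q[6]+o7)
    return p,M
def fit():
    best=None
    for sg in itertools.product([1,-1],repeat=4):
        for o7 in(0,1.57,3.14,-1.57):
            f=lambda x:np.concatenate([np.r_[fk(q,x,sg)[0]-p,.2*(fk(q,x,sg)[1][:,1]-y),.2*(fk(q,x,sg)[1][:,2]-[0,0,-1])] for q,p,y in S])
            o=least_squares(f,[.34,.4,.4,.25,0,o7,0,0])
            if best is None or o.cost<best[0]: best=(o.cost,o.x,sg)
    return best
if __name__=="__main__":
    b=fit();print(b[0],b[1].round(4),b[2])
    for q,p,y in S: print((fk(q,b[1],b[2])[0]-p).round(4))
    import json;json.dump([list(b[1]),list(b[2])],open("kin.json","w"))
E
python3 kin.py
```

```text
0.0002867207003435452 [ 0.3677  0.5606  0.3314  0.3284 -0.0763  1.496   0.0023 -0.0092] (-1, -1, -1, -1)
[ 0.0014 -0.0014  0.0062]
[0.0004 0.0029 0.005 ]
[ 0.0028 -0.0015  0.0055]
[-0.0025  0.0105  0.0051]
[-0.0008 -0.0008 -0.0043]
[ 0.0011  0.0062 -0.0001]
[-0.0034 -0.0057 -0.0048]
[-0.0003 -0.0074 -0.0102]
[ 0.0011  0.0012 -0.0024]
```

```bash
cat > feas.py <<'E'
from kin import *
import json
x,sg=json.load(open("kin.json"))
lo=np.array([-3.01,-.46,-1.47,.13,-1,.04,-2.66])+.03;hi=np.array([3.01,2.08,1.51,2.56,4.14,2.09,2.66])-.03
q0=r.get_state()["q"]
def ik(p,M,seeds):
    b=None
    for s in seeds:
        o=least_squares(lambda q:np.r_[(fk(q,x,sg)[0]-p)*5,(fk(q,x,sg)[1]-M).ravel(),.002*(q-s)],np.clip(s,lo+.01,hi-.01),bounds=(lo,hi))
        if b is None or o.cost<b.cost: b=o
    P,A=fk(b.x,x,sg);return b.x,np.linalg.norm(P-p)*1000,np.degrees(R.from_matrix(A.T@M).magnitude())
if __name__=="__main__":
    rng=np.random.default_rng(0)
    for sx,sy in((.463,-.336),(.55,-.12),(.6,-.15),(.65,-.2)):
        for az in(-101,-101+90,-101-90):
            out=[]
            for be in(75,60,45,20,0,-20,-30,-45):
                M=rot(az,be)
                q,e,a=ik(np.array([sx,sy,.036]),M,[q0,np.clip(q0+rng.normal(0,.6,7),lo+.02,hi-.02)])
                out.append(f"{be}:{e:.0f}/{a:.0f}")
            print(sx,sy,"az",az,*out)
E
python3 feas.py
```

```text
0.463 -0.336 az -101 75:47/20 60:56/25 45:51/23 20:18/8 0:0/0 -20:0/0 -30:0/0 -45:0/0
0.463 -0.336 az -11 75:0/0 60:0/0 45:0/0 20:0/0 0:0/0 -20:0/0 -30:0/0 -45:0/0
0.463 -0.336 az -191 75:15/6 60:0/0 45:0/0 20:0/0 0:0/0 -20:0/0 -30:0/0 -45:0/0
0.55 -0.12 az -101 75:86/38 60:89/43 45:68/31 20:24/11 0:0/0 -20:0/0 -30:0/0 -45:0/0
0.55 -0.12 az -11 75:0/0 60:0/0 45:0/0 20:0/0 0:0/0 -20:0/0 -30:0/0 -45:0/0
0.55 -0.12 az -191 75:36/16 60:23/9 45:11/4 20:0/0 0:0/0 -20:0/0 -30:0/0 -45:0/0
0.6 -0.15 az -101 75:78/37 60:81/40 45:59/28 20:16/7 0:0/0 -20:0/0 -30:0/0 -45:0/0
0.6 -0.15 az -11 75:0/0 60:0/0 45:0/0 20:0/0 0:0/0 -20:0/0 -30:0/0 -45:0/0
0.6 -0.15 az -191 75:38/18 60:24/10 45:12/5 20:0/0 0:0/0 -20:0/0 -30:0/0 -45:0/0
0.65 -0.2 az -101 75:68/33 60:70/35 45:50/24 20:7/3 0:0/0 -20:0/0 -30:0/0 -45:11/3
0.65 -0.2 az -11 75:0/0 60:0/0 45:0/0 20:0/0 0:0/0 -20:0/0 -30:0/0 -45:0/0
0.65 -0.2 az -191 75:0/0 60:25/11 45:13/5 20:0/0 0:0/0 -20:0/0 -30:0/0 -45:0/0
```

```bash
python3 - <<'E'
from feas import *
s=r.get_state();s0=fk(s["q"],x,sg);print((s0[0]-s["tool_pos"]).round(3))
q=np.array(s["q"])
C=np.array([.463,-.3365,.033])
def run(name,p,az,be):
    global q
    M=rot(az,be);q,e,a=ik(np.array(p),M,[q]);print(name,round(az),round(be),"err",round(e,1),round(a,1),q.round(2))
for az in(-80,-56,-33,-11): run("turn",[.463,-.42,.2],az,0)
for be in(20,40,60): run("tilt",[.45,-.42,.15],-11,be)
M=rot(-11,60);run("grasp",C-.009*M[:,2],-11,60)
for be in(60,30,0,-30): run("pitch",C+[0,0,.06]-.009*rot(-11,be)[:,2],-11,be)
for p in([.5,-.33],[.55,-.33],[.607,-.33]): run("carry",[*p,.15],-11,-30)
run("place",[.607,-.33,.04],-11,-30)
E
```

```text
[-0.002  0.001 -0.005]
turn -80 0 err 0.0 0.0 [ 0.42  0.8   0.45  1.63 -0.44  0.81 -0.34]
turn -56 0 err 0.0 0.0 [ 0.48  0.79  0.33  1.63 -0.33  0.78 -0.02]
turn -33 0 err 0.0 0.0 [ 0.54  0.77  0.21  1.63 -0.21  0.76  0.28]
turn -11 0 err 0.0 0.0 [ 0.6   0.77  0.1   1.63 -0.1   0.75  0.56]
tilt -11 20 err 0.0 0.0 [ 0.86  0.92 -0.09  1.48 -0.24  0.98  0.77]
tilt -11 40 err 0.0 0.0 [ 1.    1.09 -0.2   1.23 -0.33  1.34  0.83]
tilt -11 60 err 0.0 0.0 [ 1.08  1.29 -0.28  0.97 -0.41  1.69  0.82]
grasp -11 60 err 0.0 0.0 [ 1.03  1.38 -0.29  1.18 -0.42  1.41  0.92]
pitch -11 60 err 0.0 0.0 [ 1.04  1.29 -0.29  1.22 -0.43  1.44  0.89]
pitch -11 30 err 0.0 0.0 [ 0.86  1.01 -0.15  1.57 -0.36  0.92  0.84]
pitch -11 0 err 0.0 0.0 [ 0.46  0.87  0.16  1.86 -0.29  0.44  0.64]
pitch -11 -30 err 0.0 0.0 [-0.13  1.03  0.68  2.02 -0.37  0.14  0.42]
carry -11 -30 err 0.0 0.0 [-0.19  0.98  0.78  1.91 -0.33  0.34  0.4 ]
carry -11 -30 err 0.0 0.0 [-0.21  1.03  0.8   1.75 -0.33  0.47  0.35]
carry -11 -30 err 0.0 0.0 [-0.21  1.08  0.82  1.57 -0.32  0.62  0.3 ]
place -11 -30 err 0.0 0.0 [-0.18  1.23  0.74  1.58 -0.38  0.47  0.27]
```

```bash
python3 - <<'E'
from h import *
show();go([.447,-.44,.2],rot(-11,0))
E
```

```text
t 29.38 p [ 0.4407 -0.3319  0.1996] x [ 0.982 -0.189  0.002] y [-0.189 -0.982 -0.001] z [ 0.002  0.    -1.   ] op 0.973 ff 0.0 F [0.9 0.4 0.6] q [ 0.26  0.74  0.53  1.87 -0.58  0.68 -0.63]
dp [ 26.6 105.   -0.4] twist [ 1.000e-03 -2.000e-03 -1.569e+00] n 9.0
```

Emit:
step_arm(motion=[{"dp":[5,20,0],"twist":[0,0,-0.18],"hand":1},{"dp":[10,40,0],"twist":[0,0,-0.36],"hand":1},{"dp":[15,60,0],"twist":[0,0,-0.54],"hand":1},{"dp":[20,80,0],"twist":[0,0,-0.72],"hand":1},{"dp":[26,105,0],"twist":[0,0,-0.9],"hand":1}])

```text
clock: 30.0
tool_pos: [0.4477, -0.439, 0.1996]
eef_rot: [0.936, 0.352, 0.001, -0.0]
contact_force: [0.7, 0.2, 0.6]
opening: 1.004
finger_force: 0.0
```

Emit:
step_arm(motion=[{"dp":[0,0,0],"twist":[0,0,-0.18],"hand":1},{"dp":[0,0,0],"twist":[0,0,-0.36],"hand":1},{"dp":[0,0,0],"twist":[0,0,-0.54],"hand":1},{"dp":[0,0,0],"twist":[0,0,-0.669],"hand":1},{"dp":[0,0,0],"twist":[0,0,-0.669],"hand":1}])

```text
clock: 30.62
tool_pos: [0.4471, -0.4392, 0.1998]
eef_rot: [0.772, 0.636, 0.001, 0.001]
contact_force: [-0.2, -0.4, -0.7]
opening: 1.001
finger_force: 0.0
```

Emit:
step_arm(motion=[{"dp":[0,0,0],"twist":[0,0.15,0],"hand":1},{"dp":[0,0,0],"twist":[0,0.3,0],"hand":1},{"dp":[0,0,0],"twist":[0,0.45,0],"hand":1},{"dp":[0,0,0],"twist":[0,0.52,0],"hand":1},{"dp":[0,0,0],"twist":[0,0.52,0],"hand":1}])

```text
clock: 31.25
tool_pos: [0.4454, -0.4412, 0.1984]
eef_rot: [0.747, 0.613, 0.198, -0.163]
contact_force: [-0.7, 0.2, -0.7]
opening: 1.0
finger_force: 0.0
```

Emit:
step_arm(motion=[{"dp":[0,0,0],"twist":[0,0,0],"hand":1},{"dp":[0,0,0],"twist":[0,0,0],"hand":1}])

```text
clock: 31.5
tool_pos: [0.4467, -0.4397, 0.2005]
eef_rot: [0.745, 0.615, 0.199, -0.163]
contact_force: [-0.2, 0.3, -0.2]
opening: 1.001
finger_force: 0.0
```

```bash
python3 - <<'E'
from h import *
show()
d=snap("wrist","w7");show();P=wcloud(d)
for lo,hi in((.058,.075),(.01,.05)):
    m=(P[...,2]>lo)&(P[...,2]<hi)&(abs(P[...,0]-.462)<.06)&(abs(P[...,1]+.335)<.06)
    box(P[m])
m=(P[...,2]>.02)&(P[...,2]<.04)&(abs(P[...,0]-.607)<.04)&(abs(P[...,1]+.33)<.04);print("watch",P[m].mean(0));box(P[m])
d=snap("top");P=cloud(d)
m=(P[...,2]>.055)&(P[...,2]<.075)&(abs(P[...,0]-.462)<.06)&(abs(P[...,1]+.335)<.06);box(P[m])
m=(P[...,2]>.02)&(P[...,2]<.04)&(abs(P[...,0]-.607)<.04)&(abs(P[...,1]+.33)<.04);print("watch",P[m].mean(0));box(P[m])
E
```

```text
t 31.5 p [ 0.4467 -0.4397  0.2005] x [0.164 0.853 0.496] y [ 0.982 -0.19   0.002] z [ 0.096  0.487 -0.868] op 1.001 ff 0.0 F [-0.2  0.3 -0.2] q [ 0.96  0.93 -0.16  1.32 -0.3   1.24  0.8 ]
t 31.55 p [ 0.4465 -0.4399  0.2005] x [0.164 0.853 0.496] y [ 0.982 -0.19   0.002] z [ 0.096  0.487 -0.868] op 1.0 ff 0.0 F [ 1.  -0.5  0.8] q [ 0.96  0.93 -0.16  1.32 -0.3   1.24  0.8 ]
box c 462.6 -337.2 size 56.4 55.3 ang 78.7 n 1163
box c 462.4 -339.3 size 52.1 53.3 ang 78.9 n 1069
watch [ 0.60738109 -0.33492046  0.02680214]
box c 608.7 -334.0 size 33.0 32.5 ang 62.4 n 584
box c 462.8 -335.3 size 56.3 54.4 ang 79.1 n 243
watch [ 0.60873476 -0.32981019  0.02670768]
box c 609.0 -330.2 size 32.4 30.4 ang 2.2 n 152
```

```bash
python3 - <<'E'
from h import *
C=np.array([.4627,-.3365,.034]);M=rot(-11.1,60);print(C-.1*M[:,2],C-.009*M[:,2])
go(C-.1*M[:,2],M)
E
```

```text
[ 0.44602711 -0.42148244  0.084     ] [ 0.46119944 -0.34414842  0.0385    ]
dp [-41.9  -4.1 110.1] twist [-0.     0.528  0.003] n 3.0
```

Emit:
step_arm(motion=[{"dp":[0,0,0],"twist":[0,0.17,0],"hand":1},{"dp":[0,0,0],"twist":[0,0.34,0],"hand":1},{"dp":[0,0,10],"twist":[0,0.528,0.003],"hand":1},{"dp":[-15,-2,50],"twist":[0,0.528,0.003],"hand":1},{"dp":[-30,-4,85],"twist":[0,0.528,0.003],"hand":1}])

```text
clock: 32.22
tool_pos: [0.4449, -0.4239, 0.1094]
eef_rot: [0.669, 0.549, 0.386, -0.318]
contact_force: [-0.2, 0.0, -0.0]
opening: 0.998
finger_force: 0.0
```

```bash
python3 - <<'E'
from h import *
C=np.array([.4627,-.3365,.034]);M=rot(-11.1,60);show()
go(C-.1*M[:,2],M);go(C-.009*M[:,2],M)
E
```

```text
t 32.23 p [ 0.4449 -0.4239  0.1094] x [0.098 0.49  0.866] y [ 0.981 -0.194 -0.001] z [ 0.168  0.85  -0.499] op 0.998 ff 0.0 F [-0.2  0.  -0. ] q [ 1.1   1.3  -0.28  1.05 -0.45  1.59  0.89]
dp [-20.7   0.7  14.9] twist [ 0.001 -0.001 -0.002] n 1.0
dp [-20.8   0.6 105.9] twist [ 0.001 -0.001 -0.002] n 2.0
```

Emit:
step_arm(motion=[{"dp":[-20.8,0.7,20],"twist":[0,0,0],"hand":1},{"dp":[-20.8,0.7,50],"twist":[0,0,0],"hand":1},{"dp":[-20.8,0.7,80],"twist":[0,0,0],"hand":1},{"dp":[-20.8,0.7,98],"twist":[0,0,0],"hand":1},{"dp":[-20.8,0.7,106],"twist":[0,0,0],"hand":1}])

```text
clock: 32.85
tool_pos: [0.4621, -0.3432, 0.0403]
eef_rot: [0.669, 0.55, 0.386, -0.318]
contact_force: [0.5, -0.5, 0.2]
opening: 1.003
finger_force: 0.0
```

Emit:
step_arm(motion=[{"dp":[0,0,0],"twist":[0,0,0],"hand":1}])

```text
clock: 32.98
tool_pos: [0.4618, -0.3444, 0.0404]
eef_rot: [0.669, 0.55, 0.386, -0.318]
contact_force: [-0.2, -0.1, 0.4]
opening: 1.004
finger_force: 0.0
```

```bash
python3 - <<'E'
from h import *
show();d=snap("wrist","w8")
E
```

```text
t 32.98 p [ 0.4618 -0.3444  0.0404] x [0.097 0.49  0.866] y [ 0.981 -0.193 -0.   ] z [ 0.167  0.85  -0.5  ] op 1.004 ff 0.0 F [-0.2 -0.1  0.4] q [ 1.05  1.33 -0.31  1.25 -0.47  1.34  0.96]
```

View pics/w8.png

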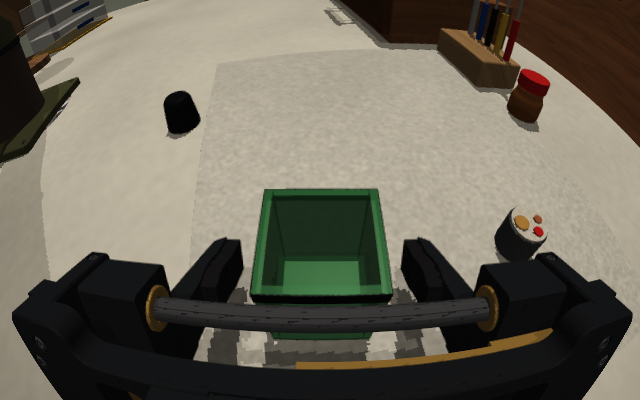

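The cover sits centred between the open fingers (321,245), mouth up; the watch (521,235) is clear. I close on it.

Emit:
step_arm(motion=[{"dp":[0,0,0],"twist":[0,0,0],"hand":0.0},{"dp":[0,0,0],"twist":[0,0,0],"hand":0.0},{"dp":[0,0,0],"twist":[0,0,0],"hand":0.0},{"dp":[0,0,0],"twist":[0,0,0],"hand":0.0},{"dp":[0,0,0],"twist":[0,0,0],"hand":0.0}], force=25)

```text
clock: 33.65
tool_pos: [0.4614, -0.3446, 0.0402]
eef_rot: [0.669, 0.55, 0.386, -0.318]
contact_force: [-0.9, -0.4, 1.0]
opening: 0.611
finger_force: 25.0
```

```bash
python3 - <<'E'
from h import *
show()
C=np.array([.4627,-.3365,.033]);s=r.get_state();M=T(s)
off=M[:3,:3].T@(C-M[:3,3]);print("cover centre in tool",off)
up=C+[0,0,.06]
go(up-M[:3,:3]@off)
for be in(30,0,-30):
    N=rot(-11.1,be);go(up-N@off,N)
E
```

```text
t 33.65 p [ 0.4614 -0.3446  0.0402] x [0.097 0.49  0.866] y [ 0.981 -0.194 -0.001] z [ 0.168  0.85  -0.5  ] op 0.611 ff 25.0 F [-0.9 -0.4  1. ] q [ 1.05  1.33 -0.31  1.25 -0.47  1.34  0.96]
cover centre in tool [-0.00212746 -0.00031047  0.01067388]
dp [ 52.  -0. -30.] twist [0. 0. 0.] n 1.0
dp [ 57.   -0.  -27.5] twist [ 0.001 -0.524 -0.002] n 3.0
dp [ 60.2  -0.  -22.8] twist [ 0.    -1.048 -0.002] n 6.0
dp [ 60.5  -0.1 -17.2] twist [-0.    -1.571 -0.002] n 9.0
```

Emit:
step_arm(motion=[{"dp":[8,0,-5],"twist":[0,0,0],"hand":0.0},{"dp":[26,0,-15],"twist":[0,0,0],"hand":0.0},{"dp":[44,0,-25],"twist":[0,0,0],"hand":0.0},{"dp":[52,0,-30],"twist":[0,0,0],"hand":0.0},{"dp":[52,0,-30],"twist":[0,0,0],"hand":0.0}])

```text
clock: 34.28
tool_pos: [0.4618, -0.3449, 0.1013]
eef_rot: [0.669, 0.55, 0.386, -0.317]
contact_force: [-0.4, 0.3, -1.8]
opening: 0.614
finger_force: 25.0
```

Emit:
step_arm(motion=[{"dp":[0,0,0],"twist":[0,-0.1,0],"hand":0.0},{"dp":[0,0,0],"twist":[0,-0.25,0],"hand":0.0},{"dp":[0,0,0],"twist":[0,-0.4,0],"hand":0.0},{"dp":[0,0,0],"twist":[0,-0.55,0],"hand":0.0},{"dp":[0,0,0],"twist":[0,-0.7,0],"hand":0.0}])

```text
clock: 34.9
tool_pos: [0.4612, -0.3444, 0.1002]
eef_rot: [0.761, 0.625, 0.132, -0.109]
contact_force: [0.3, 2.4, -2.5]
opening: 0.609
finger_force: 25.0
```

Emit:
step_arm(motion=[{"dp":[0,0,0],"twist":[0,-0.15,0],"hand":0.0},{"dp":[0,0,0],"twist":[0,-0.3,0],"hand":0.0},{"dp":[0,0,0],"twist":[0,-0.45,0],"hand":0.0},{"dp":[0,0,0],"twist":[0,-0.6,0],"hand":0.0},{"dp":[0,0,0],"twist":[0,-0.7,0],"hand":0.0}])

```text
clock: 35.52
tool_pos: [0.4619, -0.342, 0.0996]
eef_rot: [0.76, 0.626, -0.136, 0.111]
contact_force: [-0.0, -0.0, -3.2]
opening: 0.61
finger_force: 25.0
```

```bash
python3 - <<'E'
from h import *
show();off=np.array([-.0021,-.0003,.0107])
N=rot(-11.1,-30);go(np.array([.4627,-.3365,.045])-N@off,N);go(np.array([.4627,-.3365,.027])-N@off,N)
s=r.get_state();print(s["tool_pos"]+T(s)[:3,:3]@off)
E
```

```text
t 35.52 p [ 0.4619 -0.342   0.0996] x [ 0.179  0.921 -0.346] y [ 0.981 -0.192 -0.002] z [-0.068 -0.339 -0.938] op 0.61 ff 25.0 F [-0.  -0.  -3.2] q [ 0.09  0.94  0.49  1.97 -0.2   0.23  0.38]
dp [27.9  0.2 39.1] twist [-0.002 -0.17   0.002] n 1.0
dp [34.2  0.2 56. ] twist [-0.002 -0.17   0.002] n 2.0
[ 0.46045553 -0.34746288  0.09024274]
```

```bash
python3 - <<'E'
from feas import *
s=r.get_state();q0=np.array(s["q"]);off=np.array([-.0021,-.0003,.0107])
for c in([.463,-.336],[.49,-.24],[.5,-.2],[.53,-.22],[.56,-.2],[.5,-.3]):
    o=[]
    for be,zz in((-20,.027),(-30,.027),(60,.027),(-30,.033)):
        M=rot(-11.1,be);q,e,a=ik(np.array([*c,zz])-M@off,M,[q0]);o.append((round(e,1),q[5].round(2),q[3].round(2)))
    print(c,o)
E
```

```text
[0.463, -0.336] [(np.float64(0.0), np.float64(0.08), np.float64(1.99)), (np.float64(0.0), np.float64(0.07), np.float64(2.01)), (np.float64(0.0), np.float64(1.44), np.float64(1.17)), (np.float64(0.0), np.float64(0.07), np.float64(2.01))]
[0.49, -0.24] [(np.float64(0.0), np.float64(0.13), np.float64(2.01)), (np.float64(0.0), np.float64(0.15), np.float64(2.0)), (np.float64(0.0), np.float64(1.21), np.float64(1.42)), (np.float64(0.0), np.float64(0.16), np.float64(2.0))]
[0.5, -0.2] [(np.float64(0.0), np.float64(0.17), np.float64(2.0)), (np.float64(0.0), np.float64(0.21), np.float64(1.98)), (np.float64(0.0), np.float64(1.11), np.float64(1.5)), (np.float64(0.0), np.float64(0.22), np.float64(1.99))]
[0.53, -0.22] [(np.float64(0.0), np.float64(0.25), np.float64(1.9)), (np.float64(0.0), np.float64(0.28), np.float64(1.89)), (np.float64(0.0), np.float64(1.2), np.float64(1.38)), (np.float64(0.0), np.float64(0.29), np.float64(1.89))]
[0.56, -0.2] [(np.float64(0.0), np.float64(0.34), np.float64(1.82)), (np.float64(0.0), np.float64(0.38), np.float64(1.8)), (np.float64(0.0), np.float64(1.18), np.float64(1.35)), (np.float64(0.0), np.float64(0.38), np.float64(1.8))]
[0.5, -0.3] [(np.float64(0.0), np.float64(0.17), np.float64(1.93)), (np.float64(0.0), np.float64(0.15), np.float64(1.94)), (np.float64(0.0), np.float64(1.38), np.float64(1.21)), (np.float64(0.0), np.float64(0.16), np.float64(1.94))]
```

```bash
python3 - <<'E'
from h import *
off=np.array([-.0021,-.0003,.0107]);N=rot(-11.1,-30);go(np.array([.51,-.21,.07])-N@off,N)
E
```

```text
dp [144.3  22.3 -30.5] twist [-0.002 -0.17   0.002] n 3.0
```

Emit:
step_arm(motion=[{"dp":[30,5,-10],"twist":[0,-0.05,0],"hand":0.0},{"dp":[70,10,-20],"twist":[0,-0.1,0],"hand":0.0},{"dp":[115,16,-30],"twist":[0,-0.14,0],"hand":0.0},{"dp":[144,22,-31],"twist":[0,-0.17,0.002],"hand":0.0},{"dp":[144,22,-31],"twist":[0,-0.17,0.002],"hand":0.0}])

```text
clock: 36.15
tool_pos: [0.5125, -0.2007, 0.0768]
eef_rot: [0.745, 0.616, -0.199, 0.162]
contact_force: [-0.4, -0.6, -0.7]
opening: 0.614
finger_force: 25.0
```

Emit:
step_arm(motion=[{"dp":[0,0,0],"twist":[0,0,0],"hand":0.0}])

```text
clock: 36.28
tool_pos: [0.5105, -0.2061, 0.0795]
eef_rot: [0.747, 0.612, -0.2, 0.163]
contact_force: [0.2, 0.0, -2.2]
opening: 0.607
finger_force: 25.0
```

```bash
python3 - <<'E'
from h import *
show();off=np.array([-.0021,-.0003,.0107]);N=rot(-11.1,-30);go(np.array([.51,-.21,.03])-N@off,N)
s=r.get_state();print(s["tool_pos"]+T(s)[:3,:3]@off)
d=snap("scene","s9");cv2.imwrite("pics/c9.png",cv2.resize(cv2.imread("pics/s9.png")[60:300,80:400],(800,600)))
E
```

```text
t 36.27 p [ 0.5105 -0.2061  0.0795] x [ 0.17   0.85  -0.499] y [ 0.98  -0.197 -0.001] z [-0.099 -0.489 -0.867] op 0.607 ff 25.0 F [ 0.2  0.  -2.2] q [-0.36  1.09  0.7   1.97 -0.31  0.3   0.14]
dp [23.4  0.6 34.2] twist [-0.003 -0.001 -0.003] n 1.0
[ 0.50880756 -0.21305625  0.07127389]
```

View pics/c9.png

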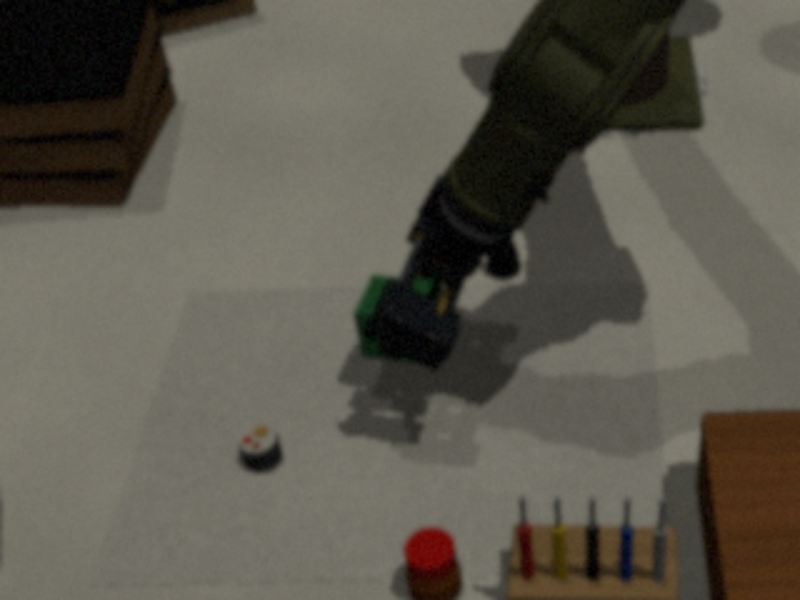

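The cover (410,320) is held on its side, mouth towards +y, clear of everything. I lower it gently.

Emit:
step_arm(motion=[{"dp":[8,0,12],"twist":[0,0,0],"hand":0.0},{"dp":[16,0.5,24],"twist":[0,0,0],"hand":0.0},{"dp":[21,0.5,31],"twist":[0,0,0],"hand":0.0},{"dp":[23.4,0.6,34.2],"twist":[0,0,0],"hand":0.0},{"dp":[23.4,0.6,34.2],"twist":[0,0,0],"hand":0.0}])

```text
clock: 36.95
tool_pos: [0.5124, -0.2026, 0.038]
eef_rot: [0.747, 0.613, -0.2, 0.164]
contact_force: [0.5, 0.8, -1.9]
opening: 0.613
finger_force: 25.0
```

Emit:
step_arm(motion=[{"dp":[0.5,0,0.9],"twist":[0,0,0],"hand":0.0},{"dp":[0.8,0,1.3],"twist":[0,0,0],"hand":0.0},{"dp":[0.8,0,1.3],"twist":[0,0,0],"hand":0.0}])

```text
clock: 37.33
tool_pos: [0.5126, -0.2025, 0.0369]
eef_rot: [0.747, 0.613, -0.199, 0.164]
contact_force: [-0.9, 0.1, -1.8]
opening: 0.609
finger_force: 25.0
```

```bash
python3 - <<'E'
from h import *
show();off=np.array([-.0021,-.0003,.0107]);s=r.get_state();print(s["tool_pos"]+T(s)[:3,:3]@off)
E
```

```text
t 37.33 p [ 0.5126 -0.2025  0.0369] x [ 0.17   0.85  -0.499] y [ 0.981 -0.196  0.   ] z [-0.097 -0.489 -0.867] op 0.609 ff 25.0 F [-0.9  0.1 -1.8] q [-0.34  1.16  0.65  1.96 -0.34  0.25  0.12]
[ 0.5109366  -0.2094723   0.02870778]
```

Emit:
step_arm(motion=[{"dp":[0.4,0,0.6],"twist":[0,0,0],"hand":0.0},{"dp":[0.6,0,1.1],"twist":[0,0,0],"hand":0.0},{"dp":[0.6,0,1.1],"twist":[0,0,0],"hand":0.0}])

```text
clock: 37.7
tool_pos: [0.5125, -0.2026, 0.0355]
eef_rot: [0.747, 0.613, -0.199, 0.164]
contact_force: [-0.3, -1.0, -2.7]
opening: 0.61
finger_force: 25.0
```

Emit:
step_arm(motion=[{"dp":[0.2,0,0.4],"twist":[0,0,0],"hand":0.0},{"dp":[0.3,0,0.6],"twist":[0,0,0],"hand":0.0}])

```text
clock: 37.95
tool_pos: [0.5125, -0.2026, 0.0348]
eef_rot: [0.747, 0.613, -0.2, 0.164]
contact_force: [-0.4, -0.3, -1.9]
opening: 0.611
finger_force: 25.0
```

Emit:
step_arm(motion=[{"dp":[0.3,0,0.5],"twist":[0,0,0],"hand":0.0},{"dp":[0.5,0,0.9],"twist":[0,0,0],"hand":0.0}])

```text
clock: 38.2
tool_pos: [0.5125, -0.2026, 0.0344]
eef_rot: [0.747, 0.613, -0.199, 0.164]
contact_force: [-2.3, 4.5, 8.3]
opening: 0.607
finger_force: 25.0
```

Emit:
step_arm(motion=[{"dp":[0.3,0,0.5],"twist":[0,0,0],"hand":0.0},{"dp":[0.5,0,0.9],"twist":[0,0,0],"hand":0.0}])

```text
clock: 38.45
tool_pos: [0.5125, -0.2026, 0.0344]
eef_rot: [0.747, 0.612, -0.199, 0.164]
contact_force: [-2.8, 6.8, 14.8]
opening: 0.614
finger_force: 25.0
```

Emit:
step_arm(motion=[{"dp":[-0.5,0,-0.9],"twist":[0,0,0],"hand":0.0},{"dp":[-0.5,0,-0.9],"twist":[0,0,0],"hand":1},{"dp":[-0.5,0,-0.9],"twist":[0,0,0],"hand":1},{"dp":[-0.5,0,-0.9],"twist":[0,0,0],"hand":1},{"dp":[-0.5,0,-0.9],"twist":[0,0,0],"hand":1}])

```text
clock: 39.08
tool_pos: [0.5125, -0.2027, 0.0337]
eef_rot: [0.747, 0.613, -0.2, 0.164]
contact_force: [-0.6, 0.3, -0.5]
opening: 0.999
finger_force: 0.0
```

Emit:
step_arm(motion=[{"dp":[0,0,-25],"twist":[0,0,0],"hand":1},{"dp":[0,0,-60],"twist":[0,0,0],"hand":1},{"dp":[0,0,-100],"twist":[0,0,0],"hand":1},{"dp":[0,0,-150],"twist":[0,0,0],"hand":1},{"dp":[0,0,-190],"twist":[0,0,0],"hand":1}])

```text
clock: 39.7
tool_pos: [0.5313, -0.1088, 0.2]
eef_rot: [0.747, 0.613, -0.199, 0.164]
contact_force: [0.7, -0.4, 0.4]
opening: 0.999
finger_force: 0.0
```

Emit:
step_arm(motion=[{"dp":[-50,0,0],"twist":[0,0.17,0],"hand":1},{"dp":[-100,0,0],"twist":[0,0.34,0],"hand":1},{"dp":[-145,0,0],"twist":[0,0.52,0],"hand":1},{"dp":[-190,0,0],"twist":[0,0.69,0],"hand":1},{"dp":[-230,0,0],"twist":[0,0.86,0],"hand":1}])

```text
clock: 40.33
tool_pos: [0.4916, -0.3067, 0.3154]
eef_rot: [0.762, 0.625, 0.133, -0.107]
contact_force: [2.6, -0.2, -0.5]
opening: 0.997
finger_force: 0.0
```

Emit:
step_arm(motion=[{"dp":[0,0,0],"twist":[0,0,0],"hand":1},{"dp":[0,0,0],"twist":[0,0,0],"hand":1}])

```text
clock: 40.58
tool_pos: [0.4914, -0.3056, 0.3127]
eef_rot: [0.763, 0.624, 0.13, -0.107]
contact_force: [0.7, 0.2, -0.3]
opening: 1.0
finger_force: 0.0
```

```bash
cat > look.py <<'E'
from h import *
show()
d=snap("wrist","wl"+str(int(r.get_state()["clock"]*10)));Pw=wcloud(d);d=snap("top");Pt=cloud(d)
print(find(d,"top","cover"))
for n,P in(("w",Pw),("t",Pt)):
    m=(P[...,2]>.042)&(P[...,2]<.065)&(abs(P[...,0]-.512)<.07)&(abs(P[...,1]+.21)<.07);print(n,np.median(P[m],0));box(P[m])
    m=(P[...,2]>.02)&(P[...,2]<.04)&(abs(P[...,0]-.607)<.04)&(abs(P[...,1]+.33)<.04);print("watch",P[m].mean(0));box(P[m])
E
python3 look.py
```

```text
t 40.58 p [ 0.4914 -0.3056  0.3127] x [0.187 0.925 0.332] y [ 0.98  -0.198 -0.001] z [ 0.065  0.326 -0.943] op 1.0 ff 0.0 F [ 0.7  0.2 -0.3] q [ 0.45  0.67  0.33  1.55 -0.53  1.19  0.8 ]
[]
w [ 0.51071643 -0.21033618  0.05364143]
box c 510.5 -209.4 size 65.6 54.1 ang 78.4 n 2061
watch [ 0.60824273 -0.33246769  0.02699885]
box c 608.9 -332.5 size 31.0 33.6 ang 88.3 n 410
t [ 0.50995291 -0.20690241  0.0533097 ]
box c 511.2 -207.1 size 66.5 54.6 ang 78.7 n 675
watch [ 0.60890082 -0.32967941  0.02678716]
box c 608.9 -329.5 size 31.6 31.7 ang 1.8 n 149
```

```bash
python3 - <<'E'
from h import *
C=np.array([.5107,-.209,.027]);M=rot(-11.3,60)
print(C-.1*M[:,2]);go(C-.11*M[:,2]+[0,0,.03],M)
E
```

```text
[ 0.49373057 -0.29392372  0.077     ]
dp [-67.2  -0.8 189.2] twist [-0.004  0.708  0.003] n 4.0
```

Emit:
step_arm(motion=[{"dp":[-20,0,30],"twist":[0,0.15,0],"hand":1},{"dp":[-40,0,60],"twist":[0,0.3,0],"hand":1},{"dp":[-67,-1,95],"twist":[0,0.45,0],"hand":1},{"dp":[-67,-1,130],"twist":[0,0.6,0],"hand":1},{"dp":[-67,-1,165],"twist":[-0.004,0.708,0.003],"hand":1}])

```text
clock: 41.35
tool_pos: [0.4901, -0.3116, 0.1333]
eef_rot: [0.67, 0.548, 0.388, -0.317]
contact_force: [0.5, 0.1, -0.1]
opening: 0.997
finger_force: 0.0
```

Emit:
step_arm(motion=[{"dp":[0,0,0],"twist":[0,0,0],"hand":1}])

```text
clock: 41.48
tool_pos: [0.4883, -0.31, 0.131]
eef_rot: [0.67, 0.547, 0.386, -0.32]
contact_force: [0.4, -0.1, -0.6]
opening: 0.997
finger_force: 0.0
```

```bash
python3 - <<'E'
from h import *
C=np.array([.5107,-.209,.027]);M=rot(-11.3,60);show()
go(C-.1*M[:,2],M);go(C-.010*M[:,2],M)
E
```

```text
t 41.48 p [ 0.4883 -0.31    0.131 ] x [0.104 0.486 0.868] y [ 0.98  -0.197 -0.007] z [ 0.168  0.852 -0.497] op 0.997 ff 0.0 F [ 0.4 -0.1 -0.6] q [ 0.83  1.17  0.05  1.36 -0.8   1.49  1.12]
dp [-38.6   2.5  41.4] twist [-0.002 -0.004 -0.007] n 1.0
dp [-38.9   2.7 131.4] twist [-0.002 -0.004 -0.007] n 3.0
```

Emit:
step_arm(motion=[{"dp":[-20,1,20],"twist":[0,0,-0.007],"hand":1},{"dp":[-38.8,2.6,41],"twist":[-0.002,-0.004,-0.007],"hand":1},{"dp":[-38.9,2.7,75],"twist":[-0.002,-0.004,-0.007],"hand":1},{"dp":[-38.9,2.7,110],"twist":[-0.002,-0.004,-0.007],"hand":1},{"dp":[-38.9,2.7,131],"twist":[-0.002,-0.004,-0.007],"hand":1}])

```text
clock: 42.1
tool_pos: [0.5127, -0.2194, 0.0372]
eef_rot: [0.669, 0.553, 0.387, -0.312]
contact_force: [0.3, -1.0, -0.2]
opening: 1.007
finger_force: 0.0
```

Emit:
step_arm(motion=[{"dp":[0,0,0],"twist":[0,0,0],"hand":1},{"dp":[0,0,0],"twist":[0,0,0],"hand":1}])

```text
clock: 42.35
tool_pos: [0.5117, -0.2231, 0.0371]
eef_rot: [0.67, 0.552, 0.387, -0.311]
contact_force: [-0.4, -0.2, -0.2]
opening: 1.004
finger_force: 0.0
```

```bash
python3 - <<'E'
from h import *
C=np.array([.5107,-.209,.027]);M=rot(-11.3,60);show();go(C-.010*M[:,2],M)
d=snap("wrist","w10")
E
```

```text
t 42.35 p [ 0.5117 -0.2231  0.0371] x [0.091 0.499 0.862] y [ 0.98  -0.198  0.011] z [ 0.176  0.844 -0.507] op 1.004 ff 0.0 F [-0.4 -0.2 -0.2] q [ 0.74  1.27 -0.01  1.5  -0.89  1.24  1.24]
dp [-1.8 -3.8  6.8] twist [0.007 0.009 0.008] n 1.0
```

View pics/w10.png

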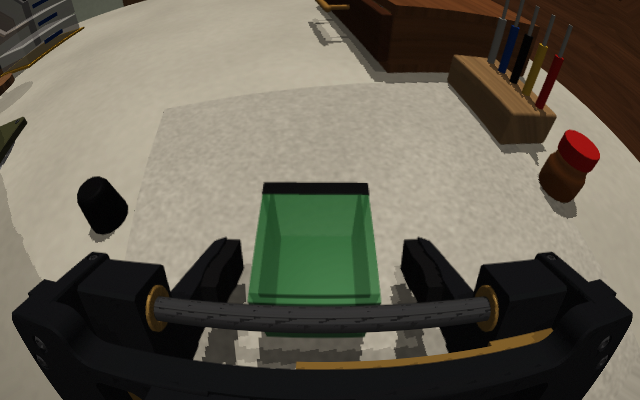

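The cover lies on its side between the fingers at (315,245), with the mouth band at the far end (315,188). I correct the pose and grip.

Emit:
step_arm(motion=[{"dp":[-1.8,-3.8,3],"twist":[0.007,0.009,0.008],"hand":1},{"dp":[-1.8,-3.8,6.8],"twist":[0.007,0.009,0.008],"hand":1},{"dp":[-1.8,-3.8,6.8],"twist":[0.007,0.009,0.008],"hand":0},{"dp":[-1.8,-3.8,6.8],"twist":[0.007,0.009,0.008],"hand":0},{"dp":[-1.8,-3.8,6.8],"twist":[0.007,0.009,0.008],"hand":0}])

```text
clock: 43.02
tool_pos: [0.5083, -0.2164, 0.031]
eef_rot: [0.669, 0.548, 0.387, -0.319]
contact_force: [0.7, -1.3, 0.1]
opening: 0.683
finger_force: 0.0
```

Emit:
step_arm(motion=[{"dp":[0,0,0],"twist":[0,0,0],"hand":0},{"dp":[0,0,0],"twist":[0,0,0],"hand":0},{"dp":[0,0,0],"twist":[0,0,0],"hand":0}])

```text
clock: 43.4
tool_pos: [0.5084, -0.2165, 0.031]
eef_rot: [0.67, 0.548, 0.388, -0.318]
contact_force: [0.3, 0.1, 0.3]
opening: 0.615
finger_force: 25.0
```

```bash
python3 - <<'E'
from h import *
show();s=r.get_state();M=T(s);C=np.array([.5107,-.209,.027])
print("off",M[:3,:3].T@(C-M[:3,3]));go(M[:3,3]+[0,0,.08])
E
```

```text
t 43.4 p [ 0.5084 -0.2165  0.031 ] x [0.099 0.487 0.868] y [ 0.98  -0.197 -0.002] z [ 0.17   0.851 -0.497] op 0.615 ff 25.0 F [0.3 0.1 0.3] q [ 0.74  1.28 -0.02  1.51 -0.89  1.24  1.25]
off [0.00038692 0.0007484  0.00874115]
dp [ 69.4  -0.1 -39.8] twist [0. 0. 0.] n 2.0
```

Emit:
step_arm(motion=[{"dp":[8,0,-5],"twist":[0,0,0],"hand":0.0},{"dp":[26,0,-15],"twist":[0,0,0],"hand":0.0},{"dp":[50,0,-29],"twist":[0,0,0],"hand":0.0},{"dp":[69,0,-40],"twist":[0,0,0],"hand":0.0},{"dp":[69,0,-40],"twist":[0,0,0],"hand":0.0}])

```text
clock: 44.02
tool_pos: [0.5091, -0.2174, 0.1128]
eef_rot: [0.669, 0.549, 0.388, -0.317]
contact_force: [-0.7, -0.3, -1.1]
opening: 0.607
finger_force: 25.0
```

Emit:
step_arm(motion=[{"dp":[0,0,0],"twist":[0,-0.1,0],"hand":0.0},{"dp":[0,0,0],"twist":[0,-0.25,0],"hand":0.0},{"dp":[0,0,0],"twist":[0,-0.4,0],"hand":0.0},{"dp":[0,0,0],"twist":[0,-0.55,0],"hand":0.0},{"dp":[0,0,0],"twist":[0,-0.7,0],"hand":0.0}])

```text
clock: 44.65
tool_pos: [0.508, -0.2167, 0.1106]
eef_rot: [0.762, 0.624, 0.133, -0.11]
contact_force: [0.3, -0.4, -3.1]
opening: 0.609
finger_force: 25.0
```

Emit:
step_arm(motion=[{"dp":[0,0,0],"twist":[0,-0.15,0],"hand":0.0},{"dp":[0,0,0],"twist":[0,-0.3,0],"hand":0.0},{"dp":[0,0,0],"twist":[0,-0.45,0],"hand":0.0},{"dp":[0,0,0],"twist":[0,-0.6,0],"hand":0.0},{"dp":[0,0,0],"twist":[0,-0.7,0],"hand":0.0}])

```text
clock: 45.28
tool_pos: [0.5083, -0.2142, 0.1098]
eef_rot: [0.76, 0.625, -0.136, 0.109]
contact_force: [-0.1, 0.4, -3.7]
opening: 0.614
finger_force: 25.0
```

Emit:
step_arm(motion=[{"dp":[0,0,0],"twist":[0,0,0],"hand":0.0},{"dp":[0,0,0],"twist":[0,0,0],"hand":0.0}])

```text
clock: 45.52
tool_pos: [0.5078, -0.2174, 0.1106]
eef_rot: [0.762, 0.624, -0.135, 0.109]
contact_force: [0.5, -0.2, -2.2]
opening: 0.611
finger_force: 25.0
```

```bash
python3 - <<'E'
from h import *
show();off=np.array([.0004,0,.0087])
s=r.get_state();print(s["tool_pos"]+T(s)[:3,:3]@off)
N=rot(-11.4,-30);W=np.array([.6088,-.3322,.12]);go(W-N@off,N)
d=snap("top");P=cloud(d)
m=(P[...,2]>.02)&(P[...,2]<.04)&(abs(P[...,0]-.607)<.05)&(abs(P[...,1]+.33)<.05);print("watch",P[m].mean(0));box(P[m])
E
```

```text
t 45.52 p [ 0.5078 -0.2174  0.1106] x [ 0.185  0.922 -0.341] y [ 0.98  -0.198 -0.003] z [-0.07  -0.334 -0.94 ] op 0.611 ff 25.0 F [ 0.5 -0.2 -2.2] q [-0.27  1.    0.73  1.97 -0.67  0.41  0.62]
[ 0.50730633 -0.21990961  0.10230864]
dp [-89.2 121.6  13.8] twist [-0.002 -0.176  0.001] n 3.0
watch [ 0.60862063 -0.32991624  0.02670893]
box c 609.0 -330.1 size 31.3 32.7 ang 86.5 n 152
```

Emit:
step_arm(motion=[{"dp":[-20,28,-5],"twist":[0,-0.05,0],"hand":0.0},{"dp":[-45,60,0],"twist":[0,-0.1,0],"hand":0.0},{"dp":[-70,95,8],"twist":[0,-0.15,0],"hand":0.0},{"dp":[-89,121.5,14],"twist":[-0.002,-0.176,0.001],"hand":0.0},{"dp":[-89,121.5,14],"twist":[-0.002,-0.176,0.001],"hand":0.0}])

```text
clock: 46.2
tool_pos: [0.61, -0.3309, 0.1281]
eef_rot: [0.748, 0.611, -0.201, 0.165]
contact_force: [-1.4, -0.5, -2.5]
opening: 0.61
finger_force: 25.0
```

Emit:
step_arm(motion=[{"dp":[0,0,0],"twist":[0,0,0],"hand":0.0},{"dp":[0,0,0],"twist":[0,0,0],"hand":0.0},{"dp":[0,0,0],"twist":[0,0,0],"hand":0.0}])

```text
clock: 46.58
tool_pos: [0.6098, -0.3269, 0.1279]
eef_rot: [0.747, 0.612, -0.2, 0.164]
contact_force: [-0.2, -0.1, -2.0]
opening: 0.616
finger_force: 25.0
```

```bash
python3 - <<'E'
from h import *
show();off=np.array([.0004,0,.0087])
s=r.get_state();print(s["tool_pos"]+T(s)[:3,:3]@off)
N=rot(-11.4,-30);W=np.array([.6088,-.3322,.12]);go(W-N@off,N)
d=snap("scene","s11");P=cloud(d);cs=P.copy()
m=(abs(P[...,0]-.61)<.07)&(abs(P[...,1]+.33)<.07)&(P[...,2]>.015)&(P[...,2]<.045);print("watch scene",P[m].mean(0),m.sum())
hsv=cv2.cvtColor(d["pixels"],cv2.COLOR_RGB2HSV);g=(hsv[...,0]>50)&(hsv[...,0]<90)&(hsv[...,1]>120)&(abs(P[...,0]-.61)<.1)&(abs(P[...,1]+.33)<.1)
print("cover green",np.nanpercentile(P[g],[2,50,98],axis=0))
d=snap("wrist","w11")
a=cv2.imread("pics/s11.png")[140:300,100:300];b=cv2.imread("pics/w11.png")
cv2.imwrite("pics/c11.png",np.hstack([cv2.resize(a,(400,320)),cv2.resize(b,(400,320))]))
E
```

```text
t 46.58 p [ 0.6098 -0.3269  0.1279] x [ 0.171  0.849 -0.5  ] y [ 0.98  -0.197  0.   ] z [-0.098 -0.491 -0.866] op 0.616 ff 25.0 F [-0.2 -0.1 -2. ] q [-0.22  1.18  0.94  1.58 -0.56  0.64  0.51]
[ 0.60905013 -0.33080245  0.1201483 ]
dp [-1.2  0.   0.8] twist [0.001 0.    0.001] n 1.0
watch scene [ 0.61591111 -0.33230592  0.02555866] 189
cover green [[ 0.5913982  -0.34731356  0.15113406]
 [ 0.63369917 -0.30714013  0.17504275]
 [ 0.70591904 -0.24055308  0.27050663]]
```

View pics/c11.png

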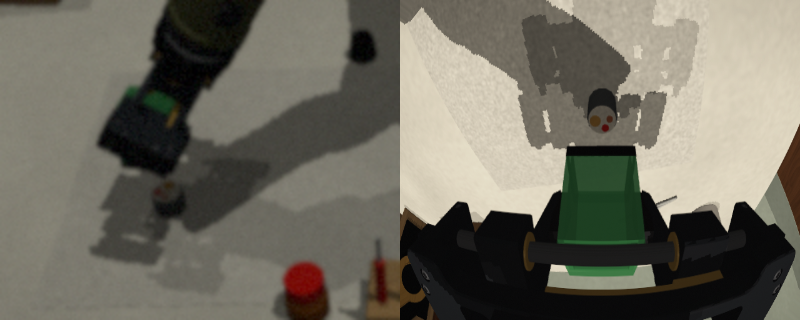

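```bash
cat > rel.py <<'E'
from h import *
s=r.get_state();off=np.array([.0004,0,.0087]);C=s["tool_pos"]+T(s)[:3,:3]@off
d=snap("wrist");P=wcloud(d);hsv=cv2.cvtColor(d["pixels"],cv2.COLOR_RGB2HSV)
a=np.radians(-11.4);v=np.array([np.cos(a),np.sin(a),0]);u=np.array([-v[1],v[0],0])
X=np.stack([(P-C)@u,(P-C)@v,P[...,2]],-1)*1000
near=(abs(X[...,1])<34)&(X[...,0]>5)&(X[...,0]<50)&(abs(X[...,2]-C[2]*1000)<45)
g=near&(hsv[...,0]>45)&(hsv[...,0]<90)&(hsv[...,1]>80)
print("C",C,"green u,v,z pct",np.percentile(X[g],[2,25,50,75,98],axis=0).round(1).tolist(),g.sum())
b=near&(d["pixels"].max(2)<45);print("band",np.percentile(X[b],[5,50,95],axis=0).round(1).tolist(),b.sum())
w=(P[...,2]>.024)&(P[...,2]<.034)&(np.hypot(X[...,0],X[...,1])<45)
print("watch top u,v",X[w].mean(0).round(1),np.percentile(X[w],[2,98],axis=0).round(1).tolist(),w.sum())
E
python3 rel.py
```

```text
C [ 0.60929598 -0.33083108  0.12014457] green u,v,z pct [[26.0, -26.2, 96.0], [26.8, -13.7, 112.8], [27.2, -0.5, 127.5], [27.5, 13.0, 139.9], [28.3, 25.5, 150.0]] 14203
band [[11.6, -33.0, 88.0], [26.7, 3.3, 95.3], [28.1, 33.7, 146.6]] 2597
watch top u,v [-0.   0.5 27.1] [[-15.9, -14.5, 24.5], [13.6, 15.2, 29.1]] 1402
```

Relative measurement: cover and watch axes agree within about 1 mm (cover face at 27.2 mm, watch centre near 0). In the picture the watch (601,110) lines up with the cover's mouth (601,150). I lower it straight.

Emit:
step_arm(motion=[{"dp":[8,0.4,13.9],"twist":[0,0,0],"hand":0.0},{"dp":[16,0.4,27.7],"twist":[0,0,0],"hand":0.0},{"dp":[22,0.4,38.1],"twist":[0,0,0],"hand":0.0},{"dp":[25,0.4,43.3],"twist":[0,0,0],"hand":0.0},{"dp":[25,0.4,43.3],"twist":[0,0,0],"hand":0.0}])

```text
clock: 47.35
tool_pos: [0.6103, -0.3275, 0.0772]
eef_rot: [0.747, 0.612, -0.201, 0.164]
contact_force: [0.1, 0.5, -2.1]
opening: 0.609
finger_force: 25.0
```

Emit:
step_arm(motion=[{"dp":[0,0,0],"twist":[0,0,0],"hand":0.0}])

```text
clock: 47.48
tool_pos: [0.6108, -0.3279, 0.0784]
eef_rot: [0.747, 0.612, -0.201, 0.165]
contact_force: [0.1, 0.1, -1.5]
opening: 0.611
finger_force: 25.0
```

```bash
python3 rel.py; python3 - <<'E'
from h import *
show();off=np.array([.0004,0,.0087]);N=rot(-11.4,-30)
for zz in(.037,.034):go(np.array([.6090,-.3312,zz])-N@off,N)
E
```

```text
C [ 0.61000648 -0.33182781  0.07065736] green u,v,z pct [[26.0, -26.2, 46.5], [26.8, -13.7, 63.3], [27.2, -0.5, 77.9], [27.5, 13.0, 90.4], [28.4, 25.5, 100.5]] 14209
band [[11.6, -32.9, 38.4], [26.6, 3.9, 45.4], [28.0, 33.8, 97.2]] 2562
watch top u,v [14.7 -0.  24.7] [[13.6, -6.7, 24.0], [15.8, 6.7, 26.1]] 49
t 47.52 p [ 0.6109 -0.3278  0.0785] x [ 0.171  0.848 -0.502] y [ 0.981 -0.197  0.001] z [-0.098 -0.492 -0.865] op 0.613 ff 25.0 F [-0.6  0.2 -1. ] q [-0.21  1.25  0.9   1.59 -0.59  0.57  0.5 ]
dp [17.2 -1.2 29. ] twist [0.002 0.002 0.   ] n 1.0
dp [18.7 -1.2 31.6] twist [0.002 0.002 0.   ] n 1.0
```

Emit:
step_arm(motion=[{"dp":[5,-0.5,8.5],"twist":[0,0,0],"hand":0.0},{"dp":[10,-1,16.5],"twist":[0,0,0],"hand":0.0},{"dp":[14,-1,23.5],"twist":[0,0,0],"hand":0.0},{"dp":[17,-1,29],"twist":[0,0,0],"hand":0.0},{"dp":[17,-1,29],"twist":[0,0,0],"hand":0.0}])

```text
clock: 48.15
tool_pos: [0.6092, -0.327, 0.0434]
eef_rot: [0.747, 0.612, -0.201, 0.164]
contact_force: [0.9, 0.7, -1.7]
opening: 0.614
finger_force: 25.0
```

Emit:
step_arm(motion=[{"dp":[0.5,0,0.9],"twist":[0,0,0],"hand":0.0},{"dp":[1,0,1.7],"twist":[0,0,0],"hand":0.0},{"dp":[1,0,1.7],"twist":[0,0,0],"hand":0.0}])

```text
clock: 48.52
tool_pos: [0.6097, -0.3272, 0.0423]
eef_rot: [0.747, 0.612, -0.201, 0.165]
contact_force: [0.1, 0.2, -2.5]
opening: 0.611
finger_force: 25.0
```

```bash
python3 rel.py;python3 -c "
from h import *
show()"
```

```text
C [ 0.60888615 -0.33109226  0.03460452] green u,v,z pct [[26.0, -26.3, 10.5], [26.8, -13.7, 27.1], [27.2, -0.5, 41.9], [27.5, 13.0, 54.3], [28.3, 25.6, 64.5]] 14226
band [[11.5, -33.0, 2.3], [26.7, 2.4, 9.0], [28.0, 33.8, 60.9]] 2516
watch top u,v [24.3 -0.4 29.2] [[6.3, -38.4, 24.2], [28.1, 37.9, 33.8]] 2649
t 48.58 p [ 0.6097 -0.3272  0.0423] x [ 0.17   0.848 -0.501] y [ 0.98  -0.197  0.   ] z [-0.098 -0.492 -0.865] op 0.611 ff 25.0 F [-0.1  0.2 -1.3] q [-0.2   1.29  0.87  1.58 -0.62  0.53  0.49]
```

Rim about 1.6 mm above the bench; I touch down in small steps.

Emit:
step_arm(motion=[{"dp":[0.25,0,0.45],"twist":[0,0,0],"hand":0.0},{"dp":[0.5,0,0.9],"twist":[0,0,0],"hand":0.0},{"dp":[0.5,0,0.9],"twist":[0,0,0],"hand":0.0}])

```text
clock: 48.95
tool_pos: [0.6095, -0.3271, 0.0411]
eef_rot: [0.747, 0.612, -0.201, 0.164]
contact_force: [0.1, -0.5, -1.9]
opening: 0.61
finger_force: 25.0
```

Emit:
step_arm(motion=[{"dp":[0.25,0,0.4],"twist":[0,0,0],"hand":0.0},{"dp":[0.4,0,0.7],"twist":[0,0,0],"hand":0.0}])

```text
clock: 49.2
tool_pos: [0.6096, -0.3272, 0.0407]
eef_rot: [0.747, 0.612, -0.201, 0.165]
contact_force: [0.8, 1.7, 1.4]
opening: 0.614
finger_force: 25.0
```

Emit:
step_arm(motion=[{"dp":[0,0,0],"twist":[0,0,0],"hand":0.6},{"dp":[0,0,0],"twist":[0,0,0],"hand":1},{"dp":[0,0,0],"twist":[0,0,0],"hand":1},{"dp":[0,0,0],"twist":[0,0,0],"hand":1},{"dp":[0,0,0],"twist":[0,0,0],"hand":1}])

```text
clock: 49.82
tool_pos: [0.6096, -0.3272, 0.0404]
eef_rot: [0.747, 0.612, -0.201, 0.165]
contact_force: [0.1, -0.4, -0.4]
opening: 0.997
finger_force: 0.0
```

Emit:
step_arm(motion=[{"dp":[0,0,-20],"twist":[0,0,0],"hand":1},{"dp":[0,0,-50],"twist":[0,0,0],"hand":1},{"dp":[0,0,-90],"twist":[0,0,0],"hand":1},{"dp":[0,0,-140],"twist":[0,0,0],"hand":1},{"dp":[0,0,-190],"twist":[0,0,0],"hand":1}])

```text
clock: 50.45
tool_pos: [0.6286, -0.2323, 0.2073]
eef_rot: [0.747, 0.612, -0.2, 0.165]
contact_force: [0.2, 0.2, 0.4]
opening: 1.002
finger_force: 0.0
```

Emit:
step_arm(motion=[{"dp":[50,0,-30],"twist":[0,0,0],"hand":1},{"dp":[90,0,-55],"twist":[0,0,0],"hand":1},{"dp":[90,0,-55],"twist":[0,0,0],"hand":1},{"dp":[90,0,-55],"twist":[0,0,0],"hand":1}])

```text
clock: 50.95
tool_pos: [0.6487, -0.1306, 0.2083]
eef_rot: [0.747, 0.612, -0.201, 0.165]
contact_force: [-0.2, -0.3, 0.3]
opening: 0.999
finger_force: 0.0
```

```bash
python3 - <<'E'
from h import *
show();d=snap("top","t12");P=cloud(d);z=P[...,2]
m=(z>.055)&(z<.08)&(abs(P[...,0]-.609)<.06)&(abs(P[...,1]+.33)<.06);print("cover",np.median(P[m],0),P[m][:,2].min(),P[m][:,2].max());box(P[m])
print("handle",np.median(P[(z>.045)&(z<.065)&(P[...,0]<.612)&(P[...,0]>.56)&(P[...,1]>.18)&(P[...,1]<.28)],0))
for t in("movement0","oil_jar","loupe","screwdriver_block"): print(t,find(d,"top",t))
d=snap("scene","s12")
a=cv2.imread("pics/t12.png")[40:320,100:500];b=cv2.imread("pics/s12.png")
cv2.imwrite("pics/c12.png",np.hstack([cv2.resize(a,(400,300)),cv2.resize(b,(400,300))]))
E
```

```text
t 50.95 p [ 0.6487 -0.1306  0.2083] x [ 0.171  0.848 -0.502] y [ 0.98  -0.197  0.001] z [-0.098 -0.492 -0.865] op 0.999 ff 0.0 F [-0.2 -0.3  0.3] q [-0.55  1.14  1.09  1.5  -0.51  0.96  0.27]
cover [ 0.60824938 -0.32737685  0.06516858] 0.05561873123529171 0.06958840470409189
box c 608.6 -328.7 size 55.0 55.5 ang 78.5 n 565
handle [0.59832201 0.22899338 0.05613406]
movement0 []
oil_jar [(0.51, array([ 0.7362, -0.1713,  0.0467])), (0.24, array([0.6336, 0.1972, 0.0619]))]
loupe [(0.48, array([ 0.3585, -0.1261,  0.0302]))]
screwdriver_block [(0.74, array([ 0.7369, -0.001 ,  0.0356]))]
```

View pics/c12.png

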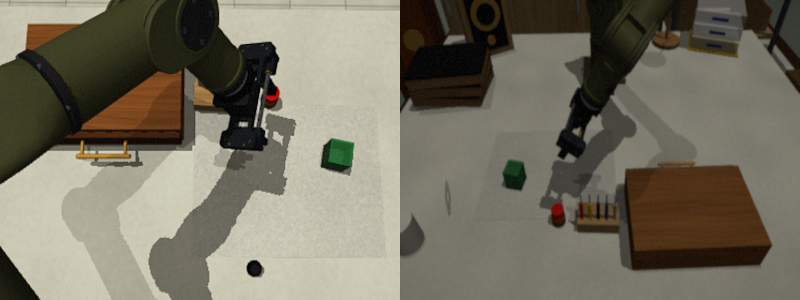

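The cover stands upright mouth down over the watch, and its measured centre is 1–2 mm from the watch's. The drawer is shut, the bystanders are in place, and the arm is clear.

```bash
python3 -c "
from plant import r
print(r.finish_job())"
```

```text
the job is handed in; nothing more can be done
None
```

The job is handed in with no verdict returned: all three clock movements went flat into the drawer, the drawer is pushed shut to its stop, and the glass cover stands mouth down over the watch, about 1–2 mm off centre by the cameras.

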